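# Turn and stack the specimen totes

## Robot

A 6-joint arm with a two-finger parallel gripper is mounted at the origin on the work surface. World frame = base frame: x ahead of the robot, y to its left, z up, the work surface at z = 0. Lengths are in m, angles in degrees, forces in N, time in s.
With the tool pointing down it reaches from about 0.375 to 0.9 m from the base axis. Payload 3.1 kg.
Tool frame: the origin (TCP) lies on the centre line of the jaws, within the pads' length; the fingertips stand 25 mm ahead of it and the grasp point (between the pads) lies 6 mm ahead of it; z points along the fingers, y is the line along which they close (so a half turn about z gives the same grasp; the last joint's range is limited). The gripper opens to 87 mm and grips with 3 to 60 N. Pads are 19 mm wide; open, the fingers measure 117 mm over their backs; the gripper's body (75 mm by 190 mm) begins 51 mm behind the grasp point.
Start: joints at [-84.769, 30.224, 82.088, -0, 67.689, -10.227], TCP at [0.167, -0.602, 0.248] pointing down, gripper open.
Joint ranges: [-176.69, 176.69], [-43.24, 126.21], [12.49, 139.97], [-82, 262], [0, 151.66], [-163.58, 163.58]. Speed limits (degrees/s): [159.86, 159.86, 180, 180, 180, 180].

## Interface

Orientations are given as a 3x3 rotation matrix whose columns are the frame's x, y, z axes.
In Python, from rig import * gives the robot as it stands.
- The arm moves only by the tool step_arm, never from a script. Its argument "steps" is a list of rows, each a list of 7 numbers: the shift along the tool's x, y, z normalised to -1 to 1, where 1 is 0.3 m, then the turn, a rotation vector about the tool's x, y, z normalised to -1 to 1, where 1 is 45 degrees, then the gripper's target within -1 to 1 (shut at 1, half-way at 0, fully open at -1). A call has 1 to 8 rows; each row is the pose to reach, as a shift and turn from the pose commanded when the call began, along the tool's axes at that moment; what a row does not reach only later rows make up. A row lasts 1/12 s, in which the tool goes at most 41.7 mm and 7.16 degrees, less where a joint would pass 70% of its speed; a pose out of reach is approached as far as the arm can. A call with a number of a shift or a turn outside -1 to 1 is refused whole. A call with a gripper value outside its range is refused whole. The fingers move at their own pace and stop on an object; the grip force is fixed at half the most. Time passes only in rows, so rows that repeat a pose let the fingers close. It gives the time, the measured TCP pose, the force, the opening and the grip force at its end, in the units of the state.
- read_state(): the state, without advancing time (a new reading comes with each control period).
- capture(name): name is "side" or "top" or "wrist"; returns a dict with "image" (480x640x3 uint8, red, green, blue), "vertical_fov" (degrees; the focal length in pixels is half the picture's height over the tangent of half this angle, whatever the lens; pixels are square), "cx", "cy" (the principal point, pixels), "k1" (the pictures are not rectified: a ray, as slopes to the right and down, at radius r is drawn at 1 + k1 r^2 times it, then the intrinsics apply), "world_from_camera" (4x4, takes a point from camera to world coordinates); the wrist camera has in their place "T_tool_cam" (4x4, takes a point from camera to tool coordinates, whose origin is the TCP and whose axes are the flange's). Camera axes: x right, y down, z forward; pixel columns grow to the right and rows downward; lengths in m; the calibration is good to about 2 mm. A picture is of the moment at which its call begins: read the wrist's pose just before it. There is no depth.
- hand_in(): hands the job in; it is judged then, once.
The state is a dict: "time_s": time; "joint_positions": joint angles; "qvel": joint speeds; "tau": joint torques, N m; "position": TCP position; "tcp_rot": TCP orientation; "force": force on the tool from outside, world axes, zero at the start; "moment": the same for the moment, N m; "opening": opening from 0.0 (shut) to 1.0 (fully open); "grasp_force": force on a finger pad.
Only numpy, scipy, OpenCV 4.12 (cv2) and the standard library are available. Lean on these libraries where they do the work, as an engineer would, in place of code of your own. Each camera call takes 0.05 s, during which the arm holds its last target. There are 200 camera calls.

## Task

The full tote was set down back to front: without lifting it, swivel it round on the plywood board and slide it fully home and square against the metal stop bar, with its card end facing away from the bar. Then stack the empty tote on it turned the opposite way, so that it stands level on the inner ledges instead of nesting, and after that set the loose concrete cube down in the empty tote. Drop nothing, keep the two steel plates in the full tote, and leave the tin, the brush and the blue mould where they are.

Things in the scene. Friction and masses are not known exactly. Their poses are not given: they have to be found in the camera images.
- board: fixed plywood board, 300 (its x) x 250 (its y) x 4 mm, lying on the bench; origin at the centre of its underside. An aluminium stop bar, 12 thick, 250 long, rising 30 mm above the board's top, runs along its +x edge with its face at x=+140 in the board's frame. The bar always lies on the side away from the robot
- full_tote: grey plastic stack-nest tote on the board: 180 long (x) x 134 wide (y) x 85 high, open top, origin at the centre of its underside. Walls taper (158 x 112 at the floor, 3 thick) up to a plain upright rim band, 3 thick, from 60 to 85 high. Holds two plates, 0.8 kg in all; slides on the board at 4 to 6 N. Touching the stop bar, its origin is 83 mm from the bar's face
- full_tote_card (a point): middle of the full tote's card end, on the outer face of the rim: tote frame (-90, 0, 72.5) mm. A white card sits there in a holder. Inside, this -x end of the tote has two ledges, one in each corner, each about 28 x 26, 60 mm above the underside (25 mm below the rim)
- full_tote_ledge (a point): the ledge in the middle of the full tote's +x end: tote frame (72.5, 0, 60) mm, on its top, 28 x 40. A like tote facing the same way nests (drops to 28 mm above this one's underside); with card ends opposite, its floor stands on the three ledges, 60 mm above this one's underside, with 8 mm of play to each side inside the rim
- empty_tote: second tote, same shape, size, ledges and card as the full tote, 0.16 to 0.26 kg, empty, on the bare bench at any facing; origin at the centre of its underside, x along its length, card end at -x
- empty_tote_card (a point): middle of the empty tote's card end, on the outer face of the rim: tote frame (-90, 0, 72.5) mm
- empty_tote_lug (a point): centre of the grip lug in the middle of the empty tote's +y long side: tote frame (0, 69, 72.5) mm. The lug is an upright solid block in the rim, 60 long, 10 thick (y from 64 to 74), 25 high, its top level with the rim; pinched across its 10 mm it carries the tote level. The -y side, and the full tote, have the same lugs
- plate_a_center (a point): centre of a steel packing plate, 50 x 50 x 22 mm, 0.3 kg, lying loose and flat on the floor of the full tote (its top 25 mm above the tote's underside); stays in it
- plate_b_center (a point): centre of the second, like steel plate in the full tote; stays in it
- cube_center (a point): centre of the loose 50 mm concrete cube standing on the bench, 0.28 kg; its x and y axes are square to its upright faces
- mould: bystander: blue steel cube mould, 90 x 90 mm, 68 high, 1.6 kg; origin at the centre of its underside
- tin: bystander: closed round metal tin with a white cap, 56 diameter, 75 high; origin at the centre of its underside
- brush: bystander: bench brush about 180 long, lying on the bench
Things that resemble listed ones, but are neither listed nor needed, are in the scene too. Of the things shaped like the part that bears cube_center, the concrete one is meant.

How it is judged (in metres and radians):
On the way, in this order (a step that is already met when the one before it is completed fails the run):
1. the full tote is turned and home against the stop bar, card end away from the bar (x of full_tote in the frame of board above 0.047 m and y of full_tote in the frame of board between -0.06 and 0.06 m and x of full_tote_card in the frame of board below 0 m and angle between the x axis of full_tote and the x axis of board, either way round below 0.1 rad and angle between full_tote's own z axis and vertical below 0.04 rad and z of full_tote in the frame of board between 0.001 and 0.008 m), for 0.2 s.
2. the empty tote stands on the full tote's ledges, facing the opposite way (all of step 1 and z of empty_tote in the frame of full_tote between 0.056 and 0.065 m and x of empty_tote in the frame of full_tote between -0.012 and 0.012 m and y of empty_tote in the frame of full_tote between -0.012 and 0.012 m and x of empty_tote_card in the frame of full_tote above 0.06 m and angle between empty_tote's own z axis and vertical below 0.04 rad), for 0.2 s.
3. the loose cube lies in the upper tote (z of empty_tote in the frame of full_tote between 0.056 and 0.065 m and x of empty_tote in the frame of full_tote between -0.012 and 0.012 m and y of empty_tote in the frame of full_tote between -0.012 and 0.012 m and x of empty_tote_card in the frame of full_tote above 0.06 m and angle between empty_tote's own z axis and vertical below 0.04 rad and x of cube_center in the frame of empty_tote between -0.075 and 0.075 m and y of cube_center in the frame of empty_tote between -0.055 and 0.055 m and z of cube_center in the frame of empty_tote between 0.022 and 0.034 m), for 0.2 s.
At the end, for the whole second after the job is handed in: Full tote square (0.1 rad) within 10 mm of the stop bar, within 60 mm of the board's centre line, card end away, two plates in it; empty tote on its ledges (56 to 65 mm up), within 12 mm and 0.04 rad of level, card end opposite; cube flat on its floor; all at rest (all of step 1 and all of step 3 and x of plate_a_center in the frame of full_tote between -0.07 and 0.07 m and y of plate_a_center in the frame of full_tote between -0.05 and 0.05 m and z of each of plate_a_center, plate_b_center in the frame of full_tote below 0.03 m and x of plate_b_center in the frame of full_tote between -0.07 and 0.07 m and y of plate_b_center in the frame of full_tote between -0.05 and 0.05 m and linear speed of each of full_tote, empty_tote, cube below 0.02 m/s); the robot touches nothing.
It fails at once if the full tote is lifted or tipped (height (world z) of full_tote above 0.022 m or angle between full_tote's own z axis and vertical above 0.2 rad).
It fails at once if the empty tote or a cube is dropped ((linear speed of empty_tote above 0.8 m/s and contact force between the fingers and empty_tote below 0.3 N) or (linear speed of cube above 0.8 m/s and contact force between the fingers and cube below 0.3 N)).
It fails at once if a bystander is disturbed (distance of any of mould, tin, brush from where it was at the start of the episode above 0.03 m or angle between tin's own z axis and vertical above 0.5 rad).
It also fails if it takes over 72 s, if anything falls off the work surface, if the arm or the gripper's body presses on something with over 40 N, if the wrist force passes 120 N, or if a joint passes its speed limit or range.

## Working session

There is one attempt and no reset: what is moved stays moved. The work goes in short steps, Python scripts to look and compute and a tool call to move; the robot and the scene stay as the last step left them, time stands still between calls to the robot, and variables do not carry over. Pictures are saved under pics/ and viewed, at most 10 in all, crops included, and the job is handed in when it is done.

Besides the shell and the picture viewer there is one more tool, called after "Emit:" by a JSON object that holds its "fn" and its "kwargs". step_arm: Moves the arm, as the interface text tells. Scaled input: -1 to 1 covers 0.3 m each way for a shift and 45 degrees each way for a turn. Its arguments: {"type":"object","properties":{"steps":{"type":"array"}},"required":["steps"]}

```bash
mkdir -p pics
cat > h.py <<'E'
from rig import *
import numpy as np, cv2
def cam(name):
    s=read_state(); c=capture(name)
    if name=="wrist":
        T=np.eye(4); T[:3,:3]=np.array(s["tcp_rot"]); T[:3,3]=s["position"]; c["W"]=T@np.array(c["T_tool_cam"])
    else: c["W"]=np.array(c["world_from_camera"])
    return c
def K(c):
    f=240/np.tan(np.radians(c["vertical_fov"])/2); return np.array([[f,0,c["cx"]],[0,f,c["cy"]],[0,0,1.]])
def ray(c,p):
    # invert 1+k1 r^2
    k=K(c); d=(np.array(p,float)-k[:2,2])/k[0,0]; u=d.copy()
    for _ in range(30): u=d/(1+c["k1"]*(u@u))
    v=c["W"][:3,:3]@np.array([u[0],u[1],1]); return c["W"][:3,3],v/np.linalg.norm(v)
def atz(c,p,z):
    o,v=ray(c,p); return o+v*(z-o[2])/v[2]
def tri(*cps):
    A=np.zeros((3,3));b=np.zeros(3)
    for c,p in cps:
        o,v=ray(c,p);M=np.eye(3)-np.outer(v,v);A+=M;b+=M@o
    return np.linalg.solve(A,b)
def proj(c,P):
    q=np.linalg.inv(c["W"])@np.append(P,1); u=q[:2]/q[2]; u=u*(1+c["k1"]*(u@u)); k=K(c); return u*k[0,0]+k[:2,2]
def save(c,n): cv2.imwrite("pics/"+n,c["image"][:,:,::-1])
import pickle
def dump(c,n): pickle.dump(c,open(n,"wb"))
def load(n): return pickle.load(open(n,"rb"))
def toolmove(P,R=None):
    s=read_state(); R0=np.array(s["tcp_rot"]); return R0.T@(np.array(P)-np.array(s["position"]))/0.3
E
python3 - <<'E'
from h import *
for n in("top","side"):
    c=cam(n);dump(c,n+".pkl");save(c,n+"0.png");print(n,c["W"].round(3).tolist(),c["vertical_fov"],c["k1"])
s=read_state();print(s)
E
```

```text
top [[-0.001, -0.986, 0.168, 0.352], [-1.0, 0.001, 0.003, -0.022], [-0.003, -0.168, -0.986, 1.343], [0.0, 0.0, 0.0, 1.0]] 45.78282890912955 0.0062014127377666
side [[-0.99, -0.077, 0.117, 0.426], [-0.139, 0.634, -0.761, 0.965], [-0.016, -0.77, -0.638, 0.922], [0.0, 0.0, 0.0, 1.0]] 44.053048546040465 -0.13176049839988296
{'time_s': 0.1, 'joint_positions': array([-8.47688571e+01,  3.02745734e+01,  8.21491518e+01, -1.09863152e-03,
        6.76887907e+01, -1.02264737e+01]), 'qvel': array([ 0.01186787, -0.1825423 , -0.20821031, -0.05943019,  0.08826127,
       -0.02060905]), 'tau': array([-2.63234788e-04, -4.40985703e+01, -1.77150249e+01,  6.35446957e-02,
        5.33397705e-02, -5.26574036e-05]), 'position': array([ 0.16655408, -0.60176617,  0.24665883]), 'tcp_rot': array([[ 9.63825961e-01,  2.66532320e-01, -1.96709974e-04],
       [ 2.66532187e-01, -9.63824038e-01,  1.95397468e-03],
       [ 3.31203604e-04, -1.93572107e-03, -9.99998072e-01]]), 'force': array([-0.64861111,  0.77448038, -0.33081686]), 'moment': array([0.04423184, 0.00306569, 0.03475858]), 'grasp_force': 0.0, 'opening': 0.9998833096775512}
```

View pics/top0.png

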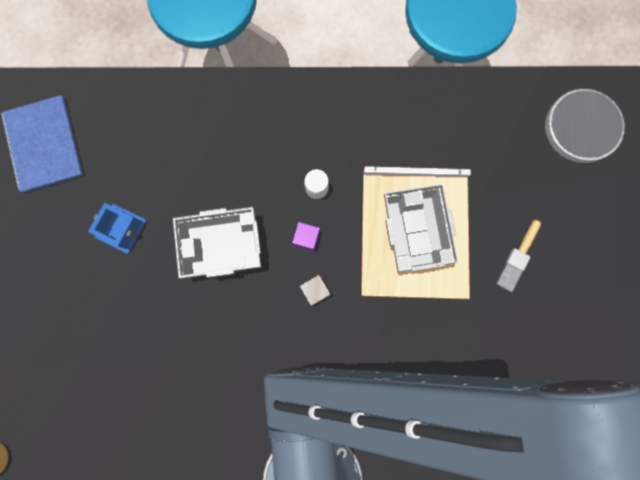

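View pics/side0.png

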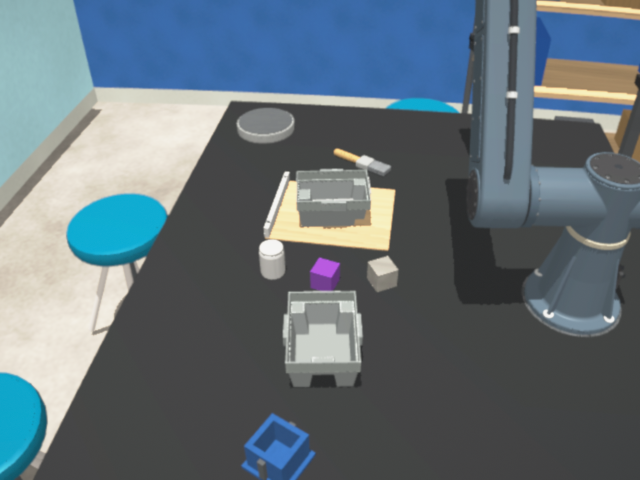

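The top view shows the full tote on the board at (420,230), with the bar along its top edge at (417,170), and the empty tote at (217,243). The cube candidates are purple at (306,236) and grey at (315,290). The grey one fits "concrete". The tin is at (316,184), the brush at (518,255) and the mould at (117,228). I'll enlarge to confirm.

Run:
```python
from h import *
c=load("top.pkl");im=c["image"][:,:,::-1]
def cr(x,y,w,h,k): return cv2.resize(im[y:y+h,x:x+w],None,fx=k,fy=k,interpolation=cv2.INTER_CUBIC)
a=cr(355,160,120,145,4)  # 480x580
b=cr(165,200,105,85,3)   # 315x255
d=cr(285,220,50,90,3)
o=np.zeros((600,800,3),np.uint8);o[:580,:480]=a;o[:255,482:797]=b;o[260:530,482:632]=d
s=load("side.pkl")["image"][:,:,::-1]
e=cv2.resize(s[255:295,305:405],None,fx=1.6,fy=1.6);o[300:364,636:796]=e
cv2.imwrite("pics/crop1.png",o)
for n,p,z in[("bd tl",(365,175),.004),("bd bl",(362,296),.004),("bd br",(468,298),.004),("bd tr",(469,175),.004),("cube",(315,287),.05),("tin",(316,182),.075),("empty",(217,241),.085),("full",(419,227),.089),("mould",(117,226),.06)]:print(n,atz(c,p,z).round(3))
```

```text
bd tl [ 0.696 -0.129  0.004]
bd bl [ 0.405 -0.118  0.004]
bd br [ 0.4   -0.365  0.004]
bd tr [ 0.695 -0.38   0.004]
cube [ 0.423 -0.008  0.05 ]
tin [ 0.661 -0.011  0.075]
empty [0.524 0.21  0.085]
full [ 0.554 -0.241  0.089]
mould [0.562 0.445 0.06 ]
```

View pics/crop1.png

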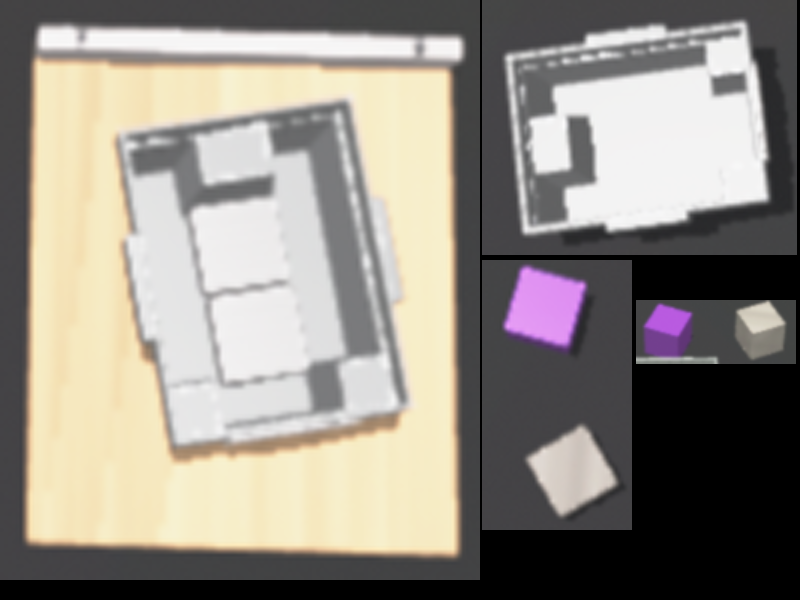

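The crop confirms the grey cube at (315,290) is the concrete one and the purple cube is the lookalike. In the full tote, the pair of corner ledges (the card end's) appears on the robot side, which disagrees with "set down back to front". I'll check that with a close wrist view before acting.

Emit:
{"fn": "step_arm", "kwargs": {"steps": [[0.885,-0.447,-0.33,0,0,0,-1],[0.885,-0.447,-0.33,0,0,0,-1],[0.885,-0.447,-0.33,0,0,0,-1],[0.885,-0.447,-0.33,0,0,0,-1],[0.885,-0.447,-0.33,0,0,0,-1],[0.885,-0.447,-0.33,0,0,0,-1],[0.885,-0.447,-0.33,0,0,0,-1],[0.885,-0.447,-0.33,0,0,0,-1]]}}

```text
time_s: 0.77
position: [0.3895, -0.3992, 0.348]
tcp_rot: [[0.963, 0.269, 0.002], [0.269, -0.963, 0.0], [0.002, 0.0, -1.0]]
force: [-0.1, -1.6, -0.3]
opening: 1.002
grasp_force: 0.0
```

Run:
```python
from h import *
c=cam("wrist");dump(c,"w1.pkl");save(c,"w1.png");print(np.array(c["T_tool_cam"]).round(3).tolist(),c["vertical_fov"],c["k1"])
s=read_state();print(s["position"],s["joint_positions"].round(1))
```

```text
[[0.0, -0.952, -0.305, 0.085], [1.0, -0.0, 0.001, 0.001], [-0.001, -0.305, 0.952, -0.137], [0.0, 0.0, 0.0, 1.0]] 63.24911781925712 -0.08711890559646486
[ 0.39140462 -0.3979814   0.34894318] [-57.1  19.   84.3   0.2  76.6  17.1]
```

View pics/w1.png

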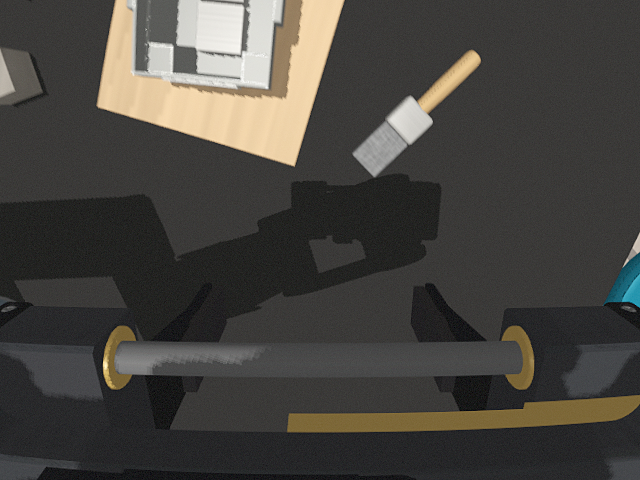

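Emit:
{"fn": "step_arm", "kwargs": {"steps": [[0.495,-0.409,0,0,0,0,-1],[0.495,-0.409,0,0,0,0,-1],[0.495,-0.409,0,0,0,0,-1],[0.495,-0.409,0,0,0,0,-1],[0.495,-0.409,0,0,0,0,-1],[0.495,-0.409,0,0,0,0,-1]]}}

```text
time_s: 1.32
position: [0.499, -0.24, 0.346]
tcp_rot: [[0.962, 0.272, 0.0], [0.272, -0.962, 0.003], [0.001, -0.003, -1.0]]
force: [0.4, 0.0, -0.2]
opening: 1.001
grasp_force: 0.0
```

Run:
```python
from h import *
c=cam("wrist");dump(c,"w2.pkl");save(c,"w2.png")
s=read_state();print(s["position"],s["joint_positions"].round(1))
```

```text
[ 0.49789017 -0.24228064  0.34601852] [-37.5  18.8  85.   -0.   76.3  36.8]
```

View pics/w2.png

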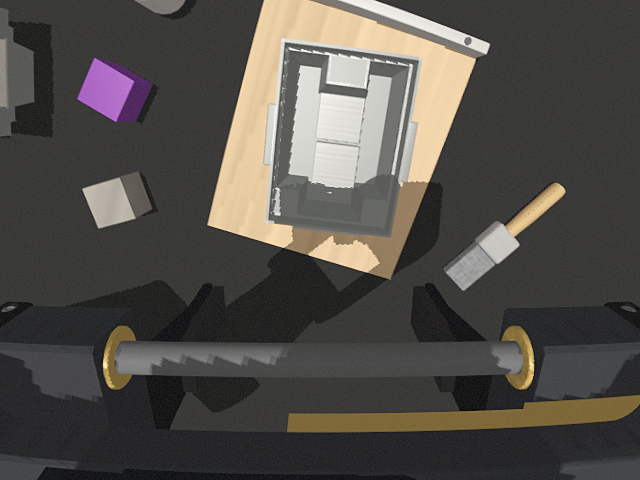

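The wrist view shows the middle ledge (347,70) on the bar side and the corner ledges in shadow on the robot side. I'll crop in on the end faces to find the white card.

Run:
```python
from h import *
f=lambda n:load(n)["image"][:,:,::-1]
def cr(im,x,y,w,h,W,H): return cv2.resize(im[y:y+h,x:x+w],(W,H),interpolation=cv2.INTER_CUBIC)
a=cr(f("w1.pkl"),120,0,180,120,450,300); b=cr(f("side.pkl"),285,160,100,75,350,263)
d=cr(f("w2.pkl"),260,190,150,60,450,180)
e=cr(f("side.pkl"),275,285,95,105,315,348)
d=cv2.convertScaleAbs(d,alpha=2.0)
o=np.zeros((600,800,3),np.uint8);o[:300,:450]=a;o[:263,450:800]=b;o[300:480,:450]=d;o[264-12:600,470:785]=e[:348]
cv2.imwrite("pics/crop2.png",o)
```

```text
(no output)
```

View pics/crop2.png

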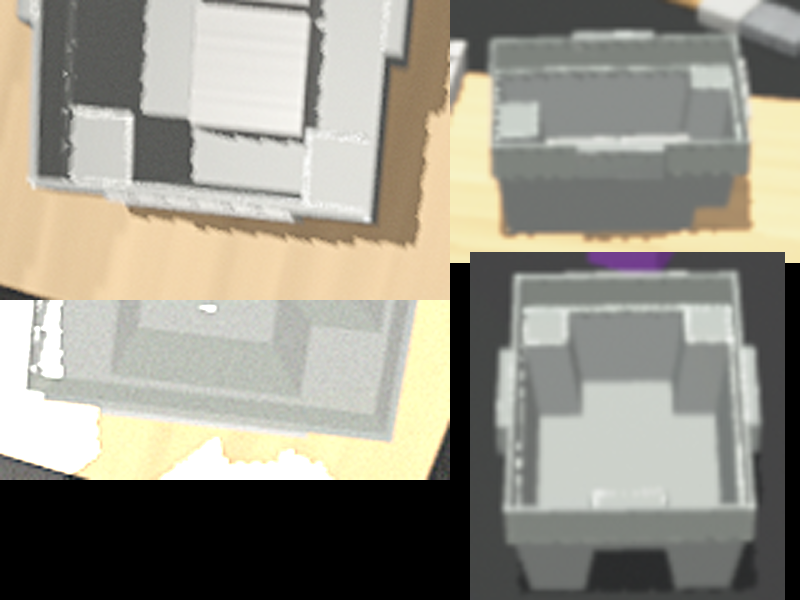

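The crop shows the card holder on the robot-side end, together with the corner ledges. So the full tote's card end already faces away from the bar and only needs squaring and sliding home. Next I'll measure.

Run:
```python
from h import *
t=load("top.pkl");w=load("w2.pkl");sd=load("side.pkl")
A=[(385,193.2),(442,185),(456.8,261.2),(398.8,271.8)];B=[(284,39),(421,60),(389,236),(268,222)]
for P in[[tri((t,a),(w,b)) for a,b in zip(A,B)],[atz(t,a,.089) for a in A],[atz(w,b,.089) for b in B]]:
    P=np.array(P);d=P[0]+P[1]-P[2]-P[3];print("full",P.mean(0).round(4),np.degrees(np.arctan2(d[1],d[0])).round(1),np.linalg.norm(d[:2])/2,P[:,2].round(3))
bd=[atz(t,p,.004) for p in[(363.3,176),(361.6,296),(469.2,298.7),(467.5,177)]]
print("board",np.round(bd,3)); l=bd[0]-bd[1];r=bd[3]-bd[2];bt=bd[1]-bd[2];print(np.degrees([np.arctan2(l[1],l[0]),np.arctan2(r[1],r[0]),np.arctan2(-bt[0],bt[1])]))
print("bar w2",atz(w,(490,45),.034),"top bar ends lower edge",atz(t,(364.5,174),.034),atz(t,(470.5,175.7),.034))
# empty rim corners top (crop/3+165,200): 
E=[(505,55),(745,20),(768,202),(525,235)];E=[((x-482)/3+165,y/3+200) for x,y in E]
S=[(512,283),(740,275),(755,512),(505,512)]
k=315/95
S=[((x-470)/k+275,(y-252)/k+285) for x,y in S]  # side: tl=-y,far x ; 
# match: top TL=(+x,+y)->side bottom-left ; top TR=(+x,-y)->side TL; BR=(-x,-y)->side TR; BL->side BR
m=[S[3],S[0],S[1],S[2]]
for P in[[tri((t,a),(sd,b)) for a,b in zip(E,m)],[atz(t,a,.085) for a in E]]:
    P=np.array(P);d=P[0]+P[3]-P[1]-P[2];print("empty",P.mean(0).round(4),np.degrees(np.arctan2(d[1],d[0])).round(1),np.linalg.norm(d[:2])/2,P[:,2].round(3))
C=[(583,425),(620,485),(563,518),(526,460)];C=[((x-482)/3+285,(y-260)/3+220) for x,y in C]
P=np.array([atz(t,a,.05) for a in C]);print("cube",P.round(4),P.mean(0));print(tri((t,(314.8,290)),(w,(111,203))), tri((t,np.mean(C,0)),(sd,(380,266))))
```

```text
full [ 0.5636 -0.2531  0.0448] 4.5 0.1926321756373047 [ 0.076 -0.042  0.076  0.07 ]
full [ 0.5535 -0.2443  0.089 ] 8.6 0.17700294560873148 [0.089 0.089 0.089 0.089]
full [ 0.56   -0.2461  0.089 ] 8.8 0.177400228093078 [0.089 0.089 0.089 0.089]
board [[ 0.693 -0.125  0.004]
 [ 0.405 -0.117  0.004]
 [ 0.398 -0.367  0.004]
 [ 0.69  -0.377  0.004]]
[-1.57155795 -1.76992439 -1.45950113]
bar w2 [ 0.70479351 -0.37563473  0.034     ] top bar ends lower edge [ 0.69050101 -0.12520866  0.034     ] [ 0.68595202 -0.37579697  0.034     ]
empty [0.5239 0.2131 0.0768] 98.2 0.1812107897958454 [0.08  0.073 0.077 0.077]
empty [0.5207 0.2117 0.085 ] 98.1 0.1806678795418492 [0.085 0.085 0.085 0.085]
cube [[ 0.4504 -0.0166  0.05  ]
 [ 0.4053 -0.0444  0.05  ]
 [ 0.3808 -0.0016  0.05  ]
 [ 0.4241  0.0264  0.05  ]] [ 0.41516717 -0.00903001  0.05      ]
[ 0.41820576 -0.00674081  0.03955217] [ 0.42133175 -0.00919316  0.04118638]
```

Emit:
{"fn": "step_arm", "kwargs": {"steps": [[-0.241,-0.041,0.7,0,0,0.387,-1],[-0.241,-0.041,0.7,0,0,0.387,-1],[-0.241,-0.041,0.7,0,0,0.387,-1],[-0.241,-0.041,0.7,0,0,0.387,-1],[-0.241,-0.041,0.7,0,0,0.387,-1],[-0.241,-0.041,0.7,0,0,0.387,-1],[-0.241,-0.041,0.92,0,0,0.387,-1],[-0.241,-0.041,0.92,0,0,0.387,-1]]}}

```text
time_s: 2.03
position: [0.4223, -0.2529, 0.0681]
tcp_rot: [[0.999, -0.036, -0.002], [-0.036, -0.999, 0.001], [-0.002, -0.001, -1.0]]
force: [0.9, -0.6, -0.3]
opening: 1.001
grasp_force: 0.0
```

Emit:
{"fn": "step_arm", "kwargs": {"steps": [[0.04,0,0,0,0,0,-1],[0.07,0,0,0,0,0,-1],[0.1,0,0,0,0,0,-1],[0.13,0,0,0,0,0,-1],[0.16,0,0,0,0,0,-1],[0.19,0,0,0,0,0,-1],[0.22,0,0,0,0,0,-1],[0.24,0,0,0,0,0,-1]]}}

```text
time_s: 2.7
position: [0.4975, -0.2543, 0.0711]
tcp_rot: [[0.999, -0.033, 0.001], [-0.033, -0.999, -0.001], [0.001, 0.001, -1.0]]
force: [-3.4, 0.8, 0.6]
opening: 0.999
grasp_force: 1.9
```

Emit:
{"fn": "step_arm", "kwargs": {"steps": [[0.015,0,0,0,0,0,-1],[0.03,0,0,0,0,0,-1],[0.03,0,0,0,0,0,-1]]}}

```text
time_s: 2.95
position: [0.506, -0.2545, 0.0709]
tcp_rot: [[0.999, -0.034, 0.001], [-0.034, -0.999, -0.0], [0.001, 0.0, -1.0]]
force: [-1.3, 1.4, 0.4]
opening: 1.003
grasp_force: 1.1
```

Emit:
{"fn": "step_arm", "kwargs": {"steps": [[0.008,0,0,0,0,0,-1],[0.015,0,0,0,0,0,-1],[0.015,0,0,0,0,0,-1]]}}

```text
time_s: 3.2
position: [0.5094, -0.2546, 0.0707]
tcp_rot: [[0.999, -0.034, -0.001], [-0.034, -0.999, 0.001], [-0.001, -0.001, -1.0]]
force: [-3.4, 1.3, 1.6]
opening: 1.0
grasp_force: 1.9
```

Run:
```python
from h import *
c=cam("top");dump(c,"top1.pkl");w=cam("wrist");dump(w,"w3.pkl")
im=cv2.resize(c["image"][150:310,350:480,::-1],None,fx=3,fy=3,interpolation=cv2.INTER_CUBIC)
o=np.zeros((480,800,3),np.uint8);o[:,:390]=im;o[:307,390:]=cv2.resize(w["image"][:,:,::-1],(410,307));cv2.imwrite("pics/c3.png",o);print(read_state()["position"],read_state()["force"])
```

```text
[ 0.50941085 -0.25466137  0.07064117] [-3.75292555  2.24492211  2.00048575]
```

View pics/c3.png

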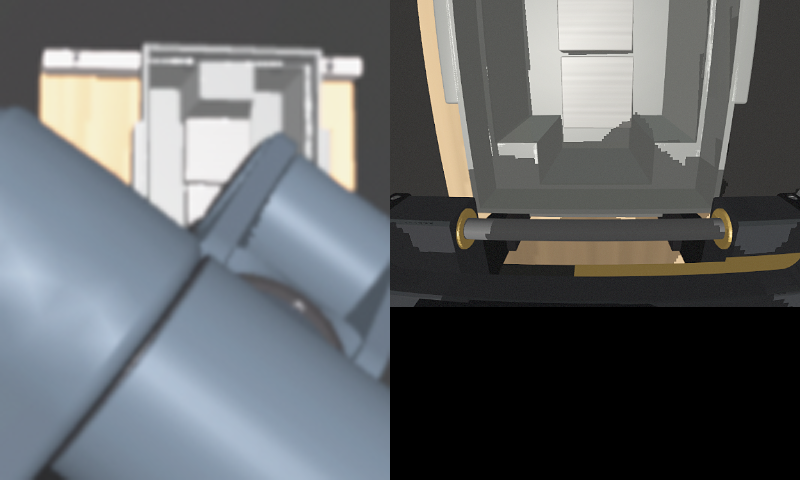

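The tote is now square and its rim overlaps the bar, as it should when nearly home. I'll push gently until the force shows contact.

Emit:
{"fn": "step_arm", "kwargs": {"steps": [[0.01,0,0,0,0,0,-1],[0.015,0,0,0,0,0,-1],[0.02,0,0,0,0,0,-1],[0.02,0,0,0,0,0,-1]]}}

```text
time_s: 3.63
position: [0.5137, -0.2551, 0.0706]
tcp_rot: [[0.999, -0.034, -0.004], [-0.034, -0.999, 0.001], [-0.004, -0.001, -1.0]]
force: [-9.4, -0.6, 4.8]
opening: 0.999
grasp_force: 4.7
```

Emit:
{"fn": "step_arm", "kwargs": {"steps": [[-0.1,0,0,0,0,0,-1],[-0.2,0,0,0,0,0,-1],[-0.2,0,-0.65,0,0,-0.8,-1],[-0.2,0,-0.65,0,0,-0.8,-1],[-0.2,0,-0.65,0,0,-0.8,-1],[-0.2,0,-0.65,0,0,-0.8,-1],[-0.2,0,-0.65,0,0,-0.8,-1],[-0.2,0,-0.65,0,0,-0.8,-1]]}}

```text
time_s: 4.3
position: [0.4607, -0.2569, 0.2732]
tcp_rot: [[0.827, 0.562, 0.016], [0.562, -0.827, -0.013], [0.006, 0.02, -1.0]]
force: [-0.2, -0.7, 0.3]
opening: 0.996
grasp_force: 0.0
```

```bash
cat >> h.py <<'E'
def go(P,yaw,lim=True):
    "print tool shift/turn (normalised) to bring TCP to P, tool x at yaw deg, pointing down"
    from scipy.spatial.transform import Rotation as Ro
    s=read_state();R0=np.array(s["tcp_rot"]);a=np.radians(yaw)
    R=np.array([[np.cos(a),np.sin(a),0],[np.sin(a),-np.cos(a),0],[0,0,-1]])
    d=R0.T@(np.array(P)-s["position"])/.3; r=np.degrees(Ro.from_matrix(R0.T@R).as_rotvec())/45
    print("go",d.round(3),r.round(3),"at",s["position"].round(4),"yaw",np.degrees(np.arctan2(R0[1,0],R0[0,0])).round(1),"j6",s["joint_positions"][5].round(0),"t",s["time_s"])
E
python3 - <<'E'
from h import *
go((.46,-.05,.26),60);go((.462,.1435,.25),98)
E
```

```text
go [ 0.386 -0.572  0.035] [ 0.027 -0.002 -0.573] at [ 0.4607 -0.2569  0.2732] yaw 34.2 j6 14.0 t 4.3
go [ 0.754 -1.103  0.06 ] [ 0.027  0.007 -1.418] at [ 0.4607 -0.2569  0.2732] yaw 34.2 j6 14.0 t 4.3
```

Emit:
{"fn": "step_arm", "kwargs": {"steps": [[0.56,-0.83,0.05,0.027,0,-1,-1],[0.56,-0.83,0.05,0.027,0,-1,-1],[0.56,-0.83,0.05,0.027,0,-1,-1],[0.56,-0.83,0.05,0.027,0,-1,-1],[0.56,-0.83,0.05,0.027,0,-1,-1],[0.56,-0.83,0.05,0.027,0,-1,-1],[0.56,-0.83,0.05,0.027,0,-1,-1],[0.56,-0.83,0.05,0.027,0,-1,-1]]}}

```text
time_s: 4.97
position: [0.4556, 0.0524, 0.2502]
tcp_rot: [[0.186, 0.982, -0.015], [0.982, -0.186, 0.014], [0.011, -0.017, -1.0]]
force: [-0.1, -0.0, -0.2]
opening: 0.996
grasp_force: 0.0
```

Run:
```python
from h import *
go((.462,.1435,.25),98)
```

```text
go [ 0.302 -0.036  0.005] [-0.02  -0.018 -0.416] at [0.4556 0.0524 0.2502] yaw 79.3 j6 2.0 t 4.9667
```

Emit:
{"fn": "step_arm", "kwargs": {"steps": [[0.302,-0.036,0.005,-0.02,-0.018,-0.416,-1],[0.302,-0.036,0.005,-0.02,-0.018,-0.416,-1],[0.302,-0.036,0.005,-0.02,-0.018,-0.416,-1],[0.302,-0.036,0.005,-0.02,-0.018,-0.416,-1],[0.302,-0.036,0.005,-0.02,-0.018,-0.416,-1]]}}

```text
time_s: 5.38
position: [0.463, 0.1385, 0.2498]
tcp_rot: [[-0.134, 0.991, -0.0], [0.991, 0.134, -0.003], [-0.003, -0.001, -1.0]]
force: [0.1, -0.9, -0.5]
opening: 0.999
grasp_force: 0.0
```

Run:
```python
from h import *
w=cam("wrist");dump(w,"w4.pkl");save(w,"w4.png");print(read_state()["position"])
```

```text
[0.4628703  0.13776936 0.24984385]
```

View pics/w4.png

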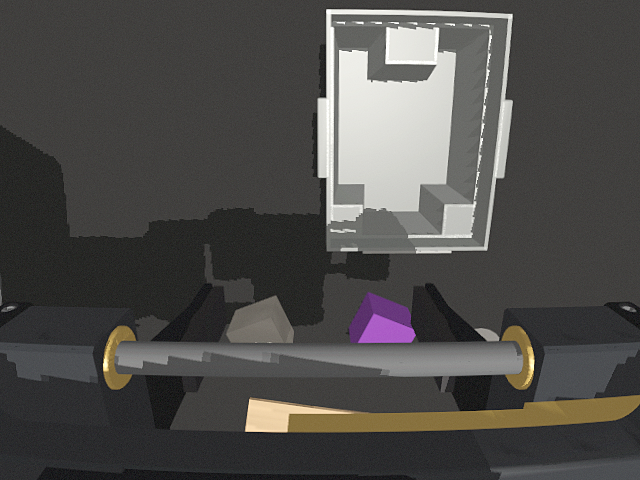

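Image: the empty tote's rim corners are (327,10), (512,14), (487,250) and (327,251), and the robot-side lug is at (323,138).

Run:
```python
from h import *
w=load("w4.pkl");t=load("top.pkl")
B=[(327,10),(512,14),(487,250),(327,251)];P=np.array([atz(w,b,.085) for b in B]);d=P[0]+P[1]-P[2]-P[3]
print(P.round(4),P.mean(0).round(4),np.degrees(np.arctan2(d[1],d[0])),np.linalg.norm(d[:2])/2)
l=P[0]-P[3];print("left edge ang",np.degrees(np.arctan2(l[1],l[0])))
print("lug",atz(w,(323,138),.085),tri((w,(323,138)),(t,(220,273))))
E=[(505,55),(745,20),(768,202),(525,235)];E=[((x-482)/3+165,y/3+200) for x,y in E]
# w4: image up=+y: TL=(-x,+y)=top BL ; TR=(+x,+y)=top TL; BR=(+x,-y)=top TR; BL=top BR
for b,e in zip(B,[E[3],E[0],E[1],E[2]]):print(tri((w,b),(t,e)).round(4))
```

```text
[[0.4487 0.2929 0.085 ]
 [0.5808 0.3118 0.085 ]
 [0.6065 0.1335 0.085 ]
 [0.4738 0.1148 0.085 ]] [0.5275 0.2133 0.085 ] 98.10472810964056 0.17999609829811358
left edge ang 98.01831068314993
lug [0.4581032  0.20424555 0.085     ] [0.45609178 0.20386445 0.06812739]
[ 0.4476  0.3155 -0.0127]
[0.5714 0.3054 0.1072]
[0.6031 0.1331 0.0876]
[0.4698 0.113  0.0789]
```

Run:
```python
from h import *
go((.459,.204,.14),98);go((.459,.204,.078),98)
```

```text
go [0.222 0.017 0.365] [-0.001  0.004 -0.009] at [0.4629 0.1378 0.2498] yaw 97.6 j6 -4.0 t 5.4333
go [0.222 0.017 0.572] [-0.001  0.004 -0.009] at [0.4629 0.1378 0.2498] yaw 97.6 j6 -4.0 t 5.4333
```

Emit:
{"fn": "step_arm", "kwargs": {"steps": [[0.222,0.017,0.36,0,0.004,-0.009,-1],[0.222,0.017,0.36,0,0.004,-0.009,-1],[0.222,0.017,0.36,0,0.004,-0.009,-1],[0.222,0.017,0.36,0,0.004,-0.009,-1],[0.222,0.017,0.47,0,0.004,-0.009,-1],[0.222,0.017,0.572,0,0.004,-0.009,-1],[0.222,0.017,0.572,0,0.004,-0.009,-1],[0.222,0.017,0.572,0,0.004,-0.009,-1]]}}

```text
time_s: 6.1
position: [0.4579, 0.2029, 0.078]
tcp_rot: [[-0.139, 0.99, -0.005], [0.99, 0.139, -0.001], [0.0, -0.005, -1.0]]
force: [0.1, 0.1, -0.4]
opening: 0.999
grasp_force: 0.0
```

Emit:
{"fn": "step_arm", "kwargs": {"steps": [[0,0,0,0,0,0,0.5],[0,0,0,0,0,0,1],[0,0,0,0,0,0,1],[0,0,0,0,0,0,1],[0,0,0,0,0,0,1],[0,0,0,0,0,0,1],[0,0,0,0,0,0,1]]}}

```text
time_s: 6.68
position: [0.4579, 0.2047, 0.0786]
tcp_rot: [[-0.142, 0.99, -0.002], [0.99, 0.142, 0.0], [0.0, -0.002, -1.0]]
force: [0.1, 0.5, 0.2]
opening: 0.553
grasp_force: 0.0
```

Emit:
{"fn": "step_arm", "kwargs": {"steps": [[0,0,0,0,0,0,1],[0,0,0,0,0,0,1],[0,0,0,0,0,0,1],[0,0,0,0,0,0,1],[0,0,0,0,0,0,1],[0,0,0,0,0,0,1],[0,0,0,0,0,0,1],[0,0,0,0,0,0,1]]}}

```text
time_s: 7.35
position: [0.4582, 0.2046, 0.0784]
tcp_rot: [[-0.142, 0.99, -0.002], [0.99, 0.142, 0.0], [0.0, -0.001, -1.0]]
force: [-0.5, -0.5, 1.8]
opening: 0.146
grasp_force: 29.6
```

Emit:
{"fn": "step_arm", "kwargs": {"steps": [[0,0,0,0,0,0,1],[0,0,-0.02,0,0,0,1],[0,0,-0.06,0,0,0,1],[0,0,-0.13,0,0,0,1],[0,0,-0.23,0,0,0,1],[0,0,-0.33,0,0,0,1],[0,0,-0.42,0,0,0,1],[0,0,-0.47,0,0,0,1]]}}

```text
time_s: 8.02
position: [0.4583, 0.2046, 0.2219]
tcp_rot: [[-0.142, 0.99, -0.0], [0.99, 0.142, 0.0], [0.001, -0.0, -1.0]]
force: [1.2, -0.5, -1.0]
opening: 0.128
grasp_force: 29.9
```

Run:
```python
from h import *
t=cam("top");dump(t,"top2.pkl");w=cam("wrist");dump(w,"w5.pkl");s=read_state();print(s["opening"],s["grasp_force"],s["force"],s["moment"],s["position"])
sd=cam("side");dump(sd,"side2.pkl")
im=cv2.resize(t["image"][150:310,350:480,::-1],None,fx=3,fy=3,interpolation=cv2.INTER_CUBIC)
o=np.zeros((600,800,3),np.uint8);o[:480,:390]=im;o[:307,390:]=cv2.resize(w["image"][:,:,::-1],(410,307));o[307:600,390:]=cv2.resize(sd["image"][100:400,170:590,::-1],(410,293));cv2.imwrite("pics/c4.png",o)
```

```text
0.13219506850601206 29.90861378610134 [ 0.84325842  0.90595004 -2.03579303] [-0.05552413 -0.02011339  0.05658661] [0.45915384 0.20483402 0.22170876]
```

View pics/c4.png

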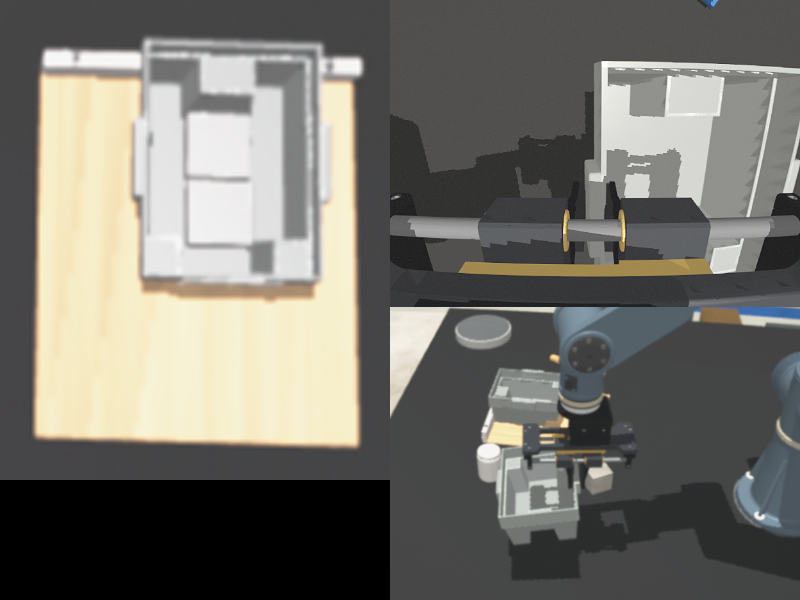

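Run:
```python
from h import *
t=load("top2.pkl")
A=[(143,40),(322,45),(318,281),(140,277)];A=[(x/3+350,y/3+150) for x,y in A]
P=np.array([atz(t,a,.089) for a in A]);d=P[0]+P[1]-P[2]-P[3]
print("full",P.round(4).tolist(),P.mean(0).round(4),np.degrees(np.arctan2(d[1],d[0])).round(2),np.linalg.norm(d[:2])/2)
e=P[0]+P[3]-P[1]-P[2];print(np.linalg.norm(e[:2])/2,np.degrees(np.arctan2(-e[0],e[1])))
w=load("w3.pkl") # near rim corners outer in wrist view (scaled 410/640)
for p in[(475,213),(722,217)]:
    q=((p[0]-390)*640/410,p[1]*480/307);print(q,atz(w,q,.089))
# in-hand pose: w5 top-left inner/outer corner
w=load("w5.pkl");s=((600-390)*640/410-5,62*480/307);print("corner in hand at z=.228",atz(w,s,.228))
```

```text
full [[0.7011, -0.1967, 0.089], [0.697, -0.3322, 0.089], [0.5167, -0.3218, 0.089], [0.5198, -0.1902, 0.089]] [ 0.6087 -0.2602  0.089 ] -2.68 0.18099804395497368
0.1335878149119979 -1.559296211773429
(132.6829268292683, 333.0293159609121) [ 0.52288105 -0.18935758  0.089     ]
(518.2439024390244, 339.28338762214986) [ 0.51532853 -0.32800473  0.089     ]
corner in hand at z=.228 [0.44881521 0.29350122 0.228     ]
```

The full tote is home and square, and the empty tote is held level by its lug. Now I'll carry it over.

Run:
```python
from h import *
go((.53,-.055,.225),137)
```

```text
go [-0.89   0.115 -0.018] [-0.001 -0.001 -0.863] at [0.458  0.2045 0.2199] yaw 98.2 j6 3.0 t 8.1667
```

Emit:
{"fn": "step_arm", "kwargs": {"steps": [[-0.04,0.005,-0.01,0,0,-0.04,1],[-0.12,0.015,-0.018,0,0,-0.12,1],[-0.22,0.03,-0.018,0,0,-0.22,1],[-0.33,0.043,-0.018,0,0,-0.32,1],[-0.44,0.057,-0.018,0,0,-0.43,1],[-0.55,0.07,-0.018,0,0,-0.54,1],[-0.66,0.085,-0.018,0,0,-0.65,1],[-0.77,0.1,-0.018,0,0,-0.75,1]]}}

```text
time_s: 8.83
position: [0.5191, -0.0211, 0.222]
tcp_rot: [[-0.671, 0.741, -0.008], [0.741, 0.671, 0.001], [0.006, -0.005, -1.0]]
force: [0.5, -0.1, -2.3]
opening: 0.128
grasp_force: 29.9
```

Run:
```python
from h import *
go((.609,-.331,.222),178)
```

```text
go [-0.967 -0.471 -0.004] [-0.003 -0.01  -1.019] at [ 0.5191 -0.0211  0.222 ] yaw 132.2 j6 -57.0 t 8.8333
```

Emit:
{"fn": "step_arm", "kwargs": {"steps": [[-0.1,-0.05,0,0,-0.003,-0.11,1],[-0.21,-0.1,0,0,-0.006,-0.22,1],[-0.32,-0.155,0,0,-0.01,-0.34,1],[-0.43,-0.21,0,0,-0.01,-0.46,1],[-0.54,-0.265,0,0,-0.01,-0.58,1],[-0.65,-0.32,0,0,-0.01,-0.7,1],[-0.76,-0.37,0,0,-0.01,-0.82,1],[-0.85,-0.415,0,0,-0.01,-0.92,1]]}}

```text
time_s: 9.5
position: [0.5977, -0.2949, 0.221]
tcp_rot: [[-0.994, 0.113, 0.001], [0.113, 0.994, -0.002], [-0.001, -0.002, -1.0]]
force: [0.8, -1.1, -2.4]
opening: 0.133
grasp_force: 29.9
```

Run:
```python
from h import *
go((.609,-.331,.21),178)
```

```text
go [-0.051 -0.115  0.037] [-0.002  0.001 -0.1  ] at [ 0.5977 -0.2949  0.221 ] yaw 173.5 j6 -119.0 t 9.5
```

Emit:
{"fn": "step_arm", "kwargs": {"steps": [[-0.025,-0.06,0,0,0,-0.05,1],[-0.051,-0.115,0.02,0,0,-0.1,1],[-0.051,-0.115,0.037,0,0,-0.1,1],[-0.051,-0.115,0.037,0,0,-0.1,1],[-0.051,-0.115,0.037,0,0,-0.1,1]]}}

```text
time_s: 9.92
position: [0.6081, -0.3272, 0.2104]
tcp_rot: [[-0.999, 0.038, -0.001], [0.038, 0.999, 0.001], [0.001, 0.001, -1.0]]
force: [-0.1, 0.2, -2.6]
opening: 0.131
grasp_force: 29.9
```

Run:
```python
from h import *
go((.6094,-.331,.21),178)
w=cam("wrist");dump(w,"w6.pkl");t=cam("top");dump(t,"top3.pkl");sd=cam("side");dump(sd,"side3.pkl")
o=np.zeros((600,800,3),np.uint8);o[:300,:400]=cv2.resize(w["image"][:,:,::-1],(400,300))
o[:300,400:]=cv2.resize(t["image"][150:300,340:540,::-1],(400,300));o[300:]=cv2.resize(sd["image"][100:250,240:440,::-1],(800,600))[150:450]
cv2.imwrite("pics/c5.png",o)
```

```text
go [-0.005 -0.012  0.001] [ 0.001 -0.001 -0.004] at [ 0.6081 -0.3272  0.2104] yaw 177.8 j6 -125.0 t 9.9167
```

View pics/c5.png

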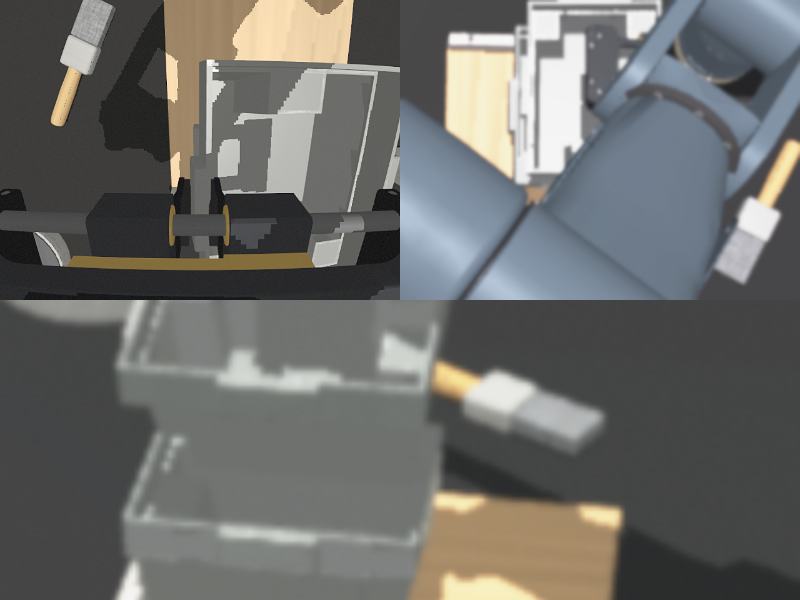

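The view shows the held tote above the full tote, slightly offset as the cameras see it. I'll compute the relative offset from the near rim corners in the side and top crops.

Run:
```python
from h import *
sd=load("side3.pkl");t=load("top3.pkl")
f=lambda x,y:(240+x/4,137.5+(y-300)/4)
zU=.2104-.0784+.085
print("lower side L,R",atz(sd,f(127,515),.089).round(4),atz(sd,f(425,545),.089).round(4))
print("upper side L,R",atz(sd,f(120,368),zU).round(4),atz(sd,f(430,392),zU).round(4))
g=lambda x,y:((x-400)/2+340,y/2+150)
print("top lower BL",atz(t,g(517,182),.089).round(4),"upper left edge",atz(t,g(529,60),zU).round(4),atz(t,g(529,3),zU).round(4), "lower left edge",atz(t,g(516,60),.089).round(4))
# expected
a=np.radians(-2)
def cor(c,x,y):return np.array([c[0]+x*np.cos(a)-y*np.sin(a),c[1]+x*np.sin(a)+y*np.cos(a)])
print("exp lower far+y,near+y",cor((.613,-.2615),.09,.067),cor((.613,-.2615),-.09,.067))
w=load("w6.pkl")
for p in[(200,60),(212,62)]: print("w6 corner",atz(w,(p[0]*1.6,p[1]*1.6),zU).round(4))
c=np.array([.6081+.0036,-.3272+.0695]);print("upper c",c,"near -y..",cor(c,-.09,-.067),"near+y",cor(c,-.09,.067))
import pickle
# refined edge detection on full-res top: column profile across rims at several rows
G=cv2.cvtColor(t["image"],cv2.COLOR_RGB2GRAY)
for r in(165,180,200,225):print(r,G[r,390:425])
```

```text
lower side L,R [ 0.7033 -0.196   0.089 ] [ 0.5197 -0.1862  0.089 ]
upper side L,R [ 0.6925 -0.1592  0.217 ] [ 0.5164 -0.1539  0.217 ]
top lower BL [ 0.5228 -0.1943  0.089 ] upper left edge [ 0.6304 -0.1919  0.217 ] [ 0.6905 -0.1935  0.217 ] lower left edge [ 0.6622 -0.1965  0.089 ]
exp lower far+y,near+y [ 0.70528344 -0.19768177] [ 0.52539309 -0.19139986]
w6 corner [ 0.5186 -0.3239  0.217 ]
w6 corner [ 0.5198 -0.3178  0.217 ]
upper c [ 0.6117 -0.2577] near -y.. [ 0.51941656 -0.32151823] near+y [ 0.52409309 -0.18759986]
165 [ 74  74  74  73  74  75  86 134 193 201 158 134 134 160 210 232 246 245
 241 241 241 241 241 241 241 241 241 244 245 212 137 120 121 122 122]
180 [235 234 235 238 239 237 218 175 193 192 208 234 240 243 245 246 245 201
 129 149 212 233 237 237 237 237 237 237 237 237 237 238 240 241 242]
200 [233 236 235 222 193 229 236 233 222 188 210 239 243 244 246 247 243 179
 127 172 237 243 244 244 244 244 244 244 244 244 244 244 244 243 243]
225 [238 238 239 240 240 235 198 184 216 203 227 229 212 227 245 246 228 153
 134 192 240 245 245 245 245 245 245 245 245 245 243 229 163 121 118]
```

```bash
cat > fit.py <<'E'
from h import *
from scipy.optimize import minimize
from scipy.spatial.transform import Rotation as Ro
def edges(side):
    L=[]
    def seg(a,b): L.append(np.linspace(a,b,60))
    for z,x,y in[(85,90,67),(85,87,64)]:
        for s in(1,-1): seg((-x,s*y,z),(x,s*y,z)); seg((s*x,-y,z),(s*x,y,z))
    for s in side: seg((-90,s*67,60),(90,s*67,60))   # near band bottoms
    return np.vstack(L)/1000
def dist(c):
    g=cv2.GaussianBlur(cv2.cvtColor(c["image"],cv2.COLOR_RGB2GRAY),(3,3),0)
    return np.minimum(cv2.distanceTransform(255-cv2.Canny(g,30,80),cv2.DIST_L2,3),4)
def projn(c,P):
    M=np.linalg.inv(c["W"]);q=P@M[:3,:3].T+M[:3,3];u=q[:,:2]/q[:,2:];u=u*(1+c["k1"]*(u**2).sum(1))[:,None];k=K(c);return u*k[0,0]+k[:2,2]
def cost(c,D,E,p):
    R=Ro.from_euler("ZXY",p[3:6],degrees=True).as_matrix();u=projn(c,E@R.T+p[:3])
    return cv2.remap(D.astype(np.float32),u[:,:1].astype(np.float32),u[:,1:].astype(np.float32),cv2.INTER_LINEAR,borderValue=4).mean()
E
python3 - <<'E'
from fit import *
sd=load("side3.pkl");D=dist(sd)
El=edges((1,));Eu=edges((-1,)) # upper yaw 178: near (+y world) side is tote -y
for n,E,p0 in(("lower",El,[.613,-.2615,.004,-2,0,0]),("upper",Eu,[.6117,-.2577,.132,177.8,0,0])):
    best=[]
    for phi in np.arange(-16,16.1,2):
        for dy in(-.02,-.01,0,.01,.02):
          for dx in (-.01,0,.01):
            for dz in(-.02,-.01,0):
              p=np.array(p0,float);p[3+1]=phi;p[0]+=dx;p[1]+=dy;p[2]+=dz
              if n=="lower" and (phi or dz):continue
              best.append((cost(sd,D,E,p),p))
    best.sort(key=lambda b:b[0])
    for b in best[:3]:
        r=minimize(lambda q:cost(sd,D,E,q),b[1],method="Nelder-Mead",options=dict(initial_simplex=b[1]+np.vstack([np.zeros(6),np.diag([.004,.004,.004,2,3,2])]),maxiter=800))
        print(n,b[0].round(2),b[1].round(3),"->",round(r.fun,2),r.x.round(4), "cost0",round(cost(sd,D,E,np.array(p0,float)),2))
E
```

```text
lower 1.49 [ 0.613 -0.252  0.004 -2.     0.     0.   ] -> 1.21 [ 6.16100e-01 -2.36800e-01 -1.23000e-02 -4.99790e+00  1.51822e+01
 -5.95600e-01] cost0 1.64
lower 1.64 [ 0.613 -0.262  0.004 -2.     0.     0.   ] -> 1.21 [ 6.1550e-01 -2.3770e-01 -1.1400e-02 -5.2037e+00  1.4429e+01 -4.3960e-01] cost0 1.64
lower 1.69 [ 0.603 -0.252  0.004 -2.     0.     0.   ] -> 1.23 [ 0.6162 -0.2498 -0.0187 -5.0717 13.6242 -0.5863] cost0 1.64
upper 1.07 [ 6.120e-01 -2.780e-01  1.120e-01  1.778e+02  8.000e+00  0.000e+00] -> 1.03 [ 6.103000e-01 -2.775000e-01  1.131000e-01  1.781935e+02  8.493500e+00
  5.642000e-01] cost0 1.36
upper 1.09 [ 6.120e-01 -2.780e-01  1.120e-01  1.778e+02  4.000e+00  0.000e+00] -> 1.03 [ 6.118000e-01 -2.777000e-01  1.134000e-01  1.805239e+02  4.646800e+00
  1.932900e+00] cost0 1.36
upper 1.16 [ 6.120e-01 -2.780e-01  1.120e-01  1.778e+02  6.000e+00  0.000e+00] -> 1.02 [ 6.089000e-01 -2.727000e-01  1.158000e-01  1.776032e+02  8.365500e+00
 -6.200000e-03] cost0 1.36
```

Run:
```python
from h import *
def hit(c,p,A,n):
    o,v=ray(c,p);return o+v*((A-o)@n)/(v@n)
w=load("w6.pkl");a=np.radians(-2)
n=np.array([np.cos(a),np.sin(a),0]);A=np.array([.5194,-.3215,.217])
for p in[(200,60),(260,62),(320,64.5),(380,67),(398,68)]:print("w6",hit(w,(p[0]*1.6,p[1]*1.6),A,n).round(4))
w=load("w5.pkl");a=np.radians(98);n=np.array([np.cos(a),np.sin(a),0]);A=np.array([.4488,.2932,.228])
for p in[(597,62),(680,65),(740,67),(798,70)]:print("w5",hit(w,((p[0]-390)*1.561,p[1]*1.5635),A,n).round(4))
sys=load("w6.pkl")["image"];G=cv2.cvtColor(sys,cv2.COLOR_RGB2GRAY)
for x in(330,400,480,560,630):
    print(x,G[80:125,x])
```

```text
w6 [ 0.5193 -0.324   0.2322]
w6 [ 0.5204 -0.2922  0.213 ]
w6 [ 0.5219 -0.2505  0.1952]
w6 [ 0.5232 -0.2113  0.1967]
w6 [ 0.5236 -0.1999  0.1988]
w5 [0.4489 0.2932 0.2351]
w5 [0.4963 0.2999 0.2128]
w5 [0.5308 0.3047 0.2156]
w5 [0.5625 0.3092 0.2227]
330 [134 139 136 133 135 138 137 136 136 139 135 138 136 136 132 139 157 156
 152 152 144 149 147 145 157 152 155 156 159 158 156 159 158 158 158 157
 156 156 158 154 154 156 152 153 152]
400 [219 220 219 219 220 221 220 219 220 220 219 221 221 219 222 230 189 116
 105 107 108 108 106 110 108 108  99  99 110 111 107 109 109 110 109 101
  96  93  96  97  91  94  96  97  98]
480 [217 217 216 218 218 217 218 218 216 217 217 217 216 217 218 217 218 221
 227  86 106 108 108 107 107 109 107 105  93 105 108 110 109 105 106 106
 106 106 105 105 102 102 100 100 100]
560 [ 59  66  59  58  61  57  59  64  59  59  62  59  59  63  60  57  65  58
  62  60  58  52 143 194 184 184 185 184 184 188 169  92 178 200 208 199
 211 195 185 143  93 111 108 110 110]
630 [ 60  58  63  61  61  65  62  57  66  60  63  59  62  60  63  60  62  58
  61  60  60  59  60  62  61  55  54 202 186 181 182 180 183 186 173  85
  94  99  95  94  94  96  95  96  94]
```

Run:
```python
from fit import *
for nm,c0,zT,yaw,end in(("w6.pkl",(.6117,-.2577),.132,177.8,90),("w5.pkl",(.5275,.2133),.1433,98.0,90)):
    w=load(nm)
    G=cv2.cvtColor(w["image"],cv2.COLOR_RGB2GRAY).astype(float)
    for tilt in(0,5,10,15):
        # rotate about tote x through the +y lug (0,.069,.0725); tilt>0 : -y side drops
        R=Ro.from_euler("Z",yaw,degrees=True).as_matrix();T=Ro.from_euler("X",tilt,degrees=True).as_matrix();pv=np.array([0,.069,.0725])
        P=np.array([[end/1000,y,.085] for y in np.linspace(.067,-.067,9)])
        # +x end is shown at top of w5 ; in w6 tote same in hand
        Q=((P-pv)@T.T+pv)@R.T+np.array([*c0,zT]);print(nm,tilt,projn(w,Q).round(0).astype(int).tolist())
    gx=np.abs(np.diff(G,axis=0))
    print([(x,int(np.argmax(gx[60:140,x])+60)) for x in range(330,640,30)])
```

```text
w6.pkl 0 [[329, 98], [381, 98], [433, 99], [483, 100], [532, 102], [579, 104], [623, 106], [664, 109], [701, 113]]
w6.pkl 5 [[332, 98], [383, 98], [433, 99], [480, 100], [525, 102], [568, 104], [607, 106], [644, 109], [677, 112]]
w6.pkl 10 [[335, 98], [385, 98], [432, 99], [476, 101], [518, 102], [556, 104], [591, 106], [624, 109], [653, 111]]
w6.pkl 15 [[338, 98], [386, 99], [431, 100], [472, 101], [509, 103], [544, 105], [575, 106], [604, 108], [630, 110]]
[(330, 95), (360, 137), (390, 95), (420, 96), (450, 97), (480, 98), (510, 99), (540, 110), (570, 102), (600, 104), (630, 106)]
w5.pkl 0 [[322, 98], [374, 99], [424, 99], [474, 101], [523, 103], [569, 105], [613, 107], [653, 110], [691, 114]]
w5.pkl 5 [[325, 98], [376, 99], [425, 100], [472, 101], [516, 103], [558, 105], [598, 107], [634, 110], [667, 113]]
w5.pkl 10 [[329, 98], [378, 99], [424, 100], [468, 102], [509, 103], [547, 105], [582, 107], [615, 110], [644, 112]]
w5.pkl 15 [[332, 98], [379, 99], [423, 101], [464, 102], [501, 104], [535, 105], [567, 107], [595, 109], [621, 111]]
[(330, 94), (360, 106), (390, 95), (420, 107), (450, 97), (480, 98), (510, 99), (540, 100), (570, 101), (600, 103), (630, 106)]
```

Run:
```python
from fit import *
F={"ledge corners":[(58.5,20,60),(58.5,-20,60),(87,20,60),(87,-20,60)],"rim -y inner":[(87,-64,85),(20,-64,85)],"rim +x in":[(87,64,85)]}
for nm,c0,zT,yaw in(("w5.pkl",(.5275,.2133),.1433,98.0),("w6.pkl",(.6117,-.2577),.132,177.8)):
    w=load(nm)
    for tilt in(-5,0,5,10):
        R=Ro.from_euler("Z",yaw,degrees=True).as_matrix();T=Ro.from_euler("X",tilt,degrees=True).as_matrix();pv=np.array([0,.069,.0725])
        for k,P in F.items():
            Q=((np.array(P)/1000-pv)@T.T+pv)@R.T+np.array([*c0,zT]);u=projn(w,Q)
            if nm=="w5.pkl": u=u/1.5610+[390,0]
            else: u=u/1.6
            print(nm,tilt,k,u.round(0).astype(int).tolist())
```

```text
w5.pkl -5 ledge corners [[672, 118], [736, 120], [676, 71], [743, 73]]
w5.pkl -5 rim -y inner [[842, 79], [814, 195]]
w5.pkl -5 rim +x in [[600, 69]]
w5.pkl 0 ledge corners [[669, 117], [728, 118], [673, 71], [735, 73]]
w5.pkl 0 rim -y inner [[827, 78], [802, 186]]
w5.pkl 0 rim +x in [[602, 69]]
w5.pkl 5 ledge corners [[665, 116], [721, 116], [668, 71], [726, 73]]
w5.pkl 5 rim -y inner [[813, 77], [790, 179]]
w5.pkl 5 rim +x in [[604, 69]]
w5.pkl 10 ledge corners [[661, 115], [713, 114], [664, 71], [718, 72]]
w5.pkl 10 rim -y inner [[799, 76], [778, 173]]
w5.pkl 10 rim +x in [[606, 69]]
w6.pkl -5 ledge corners [[280, 115], [343, 117], [284, 69], [350, 71]]
w6.pkl -5 rim -y inner [[448, 77], [420, 191]]
w6.pkl -5 rim +x in [[209, 67]]
w6.pkl 0 ledge corners [[276, 114], [335, 115], [280, 69], [342, 70]]
w6.pkl 0 rim -y inner [[433, 76], [408, 183]]
w6.pkl 0 rim +x in [[211, 67]]
w6.pkl 5 ledge corners [[273, 113], [327, 113], [276, 69], [333, 70]]
w6.pkl 5 rim -y inner [[419, 75], [396, 176]]
w6.pkl 5 rim +x in [[213, 67]]
w6.pkl 10 ledge corners [[269, 112], [320, 111], [272, 69], [325, 70]]
w6.pkl 10 rim -y inner [[404, 74], [384, 169]]
w6.pkl 10 rim +x in [[215, 67]]
```

```bash
cat >> fit.py <<'E'
def scan(c,c0,zT,yaw,tilts,E,b=(0,0,0)):
    D=dist(c);out=[]
    for t in tilts:
        R=Ro.from_euler("Z",yaw,degrees=True).as_matrix();T=Ro.from_euler("X",t,degrees=True).as_matrix();pv=np.array([0,.069,.0725])
        u=projn(c,((E-pv)@T.T+pv)@R.T+np.array([*c0,zT])+b).astype(np.float32)
        out.append(cv2.remap(D.astype(np.float32),u[:,:1],u[:,1:],cv2.INTER_LINEAR,borderValue=4).mean())
    return np.round(out,2)
E
python3 - <<'E'
from fit import *
t=np.arange(-4,16.1,1)
L=[]
for a,b in(((58.5,20,60),(58.5,-20,60)),((58.5,-20,60),(87,-20,60)),((58.5,20,60),(87,20,60)),((87,-64,85),(0,-64,85)),((90,67,85),(90,-67,85)),((-79,-20,3),(79,-20,3)),):L.append(np.linspace(a,b,60)/1000)
Ew=np.vstack(L[:5])
print(t)
for dy in(-.004,0,.004):
  print("w5",scan(load("w5.pkl"),(.5275,.2133+0),.1433,98.0,t,Ew,(dy,0,0)))
  print("w6",scan(load("w6.pkl"),(.6117,-.2577),.132,177.8,t,Ew,(0,dy,0)))
for dz in(-.006,0,.006):
  print("side3",scan(load("side3.pkl"),(.6117,-.2577),.132,177.8,t,edges((-1,)),(0,0,dz)))
  print("top3",scan(load("top3.pkl"),(.6117,-.2577),.132,177.8,t,edges(()),(-.006,dz,0)))
E
```

```text
[-4. -3. -2. -1.  0.  1.  2.  3.  4.  5.  6.  7.  8.  9. 10. 11. 12. 13.
 14. 15. 16.]
w5 [2.65 2.45 2.25 2.28 2.3  2.   1.81 1.88 1.86 2.08 2.8  2.86 2.89 2.85
 2.83 2.86 2.96 3.1  3.18 2.88 2.85]
w6 [3.38 3.36 3.31 3.26 3.2  3.09 3.   2.87 2.71 2.31 2.29 2.04 2.66 3.03
 3.16 3.23 3.26 3.26 3.28 3.29 3.32]
w5 [3.36 3.33 3.27 3.12 2.9  2.67 2.5  2.39 2.59 2.02 1.63 1.92 2.32 2.76
 2.92 2.93 2.96 2.98 3.   3.04 3.14]
w6 [3.25 3.23 3.21 3.16 3.12 3.09 3.03 2.93 2.87 2.76 2.81 2.89 2.56 2.06
 2.67 2.65 3.01 3.13 3.18 3.2  3.23]
w5 [3.73 3.71 3.68 3.63 3.58 3.52 3.42 3.32 3.19 2.99 2.98 2.51 2.07 1.56
 2.12 2.15 2.35 2.41 2.55 2.51 2.51]
w6 [3.17 3.16 3.1  3.03 2.95 2.88 2.86 2.83 2.78 2.79 2.82 2.74 2.92 2.94
 2.85 2.5  2.35 2.62 2.51 2.91 3.11]
side3 [1.34 1.32 1.31 1.31 1.3  1.27 1.22 1.15 1.1  1.13 1.17 1.11 1.08 1.16
 1.29 1.45 1.61 1.72 1.78 1.81 1.82]
top3 [1.99 1.97 1.94 1.93 1.93 1.93 1.93 1.91 1.91 1.91 1.9  1.86 1.83 1.82
 1.82 1.82 1.82 1.82 1.82 1.82 1.82]
side3 [1.36 1.41 1.41 1.37 1.36 1.36 1.36 1.35 1.32 1.28 1.23 1.22 1.27 1.25
 1.19 1.18 1.26 1.39 1.54 1.66 1.75]
top3 [1.92 1.93 1.94 1.96 1.98 1.97 1.95 1.93 1.92 1.92 1.89 1.85 1.81 1.79
 1.78 1.77 1.76 1.76 1.75 1.76 1.76]
side3 [1.7  1.61 1.54 1.53 1.56 1.52 1.46 1.44 1.42 1.39 1.36 1.34 1.29 1.25
 1.27 1.31 1.27 1.21 1.22 1.3  1.42]
top3 [1.89 1.85 1.81 1.79 1.76 1.74 1.73 1.71 1.7  1.69 1.66 1.63 1.6  1.59
 1.59 1.6  1.59 1.59 1.59 1.59 1.59]
```

The tote has sagged about 7–9° in the grip, with its +y side low. I'll roll the tool to level it, shift the last few mm, and recheck numerically.

Emit:
{"fn": "step_arm", "kwargs": {"steps": [[-0.003,-0.006,0,-0.06,0,0,1],[-0.005,-0.012,0,-0.12,0,0,1],[-0.005,-0.012,0,-0.18,0,0,1],[-0.005,-0.012,0,-0.18,0,0,1],[-0.005,-0.012,0,-0.18,0,0,1]]}}

```text
time_s: 10.48
position: [0.611, -0.3325, 0.2135]
tcp_rot: [[-0.999, 0.037, 0.01], [0.038, 0.99, 0.136], [-0.005, 0.136, -0.991]]
force: [0.2, 0.8, -1.8]
opening: 0.134
grasp_force: 29.9
```

Run:
```python
from fit import *
s=read_state();print(s["position"],s["opening"],s["tcp_rot"].round(3).tolist())
w=cam("wrist");dump(w,"w7.pkl");sd=cam("side");dump(sd,"side4.pkl")
t=np.arange(-12,10.1,1);P=s["position"];c0=(P[0]+.0036,P[1]+.0695);zT=P[2]-.0784
L=[]
for a,b in(((58.5,20,60),(58.5,-20,60)),((58.5,-20,60),(87,-20,60)),((58.5,20,60),(87,20,60)),((87,-64,85),(0,-64,85)),((90,67,85),(90,-67,85))):L.append(np.linspace(a,b,60)/1000)
print(t)
for dy in(-.004,-.002,0,.002,.004):print("w7",scan(w,c0,zT,177.8,t,np.vstack(L),(0,dy,0)))
for dz in(-.006,0):print("side",scan(sd,c0,zT,177.8,t,edges((-1,)),(0,0,dz)))
```

```text
[ 0.61098073 -0.33246044  0.21354852] 0.13439137296616033 [[-0.999, 0.037, 0.01], [0.038, 0.99, 0.136], [-0.005, 0.136, -0.991]]
[-12. -11. -10.  -9.  -8.  -7.  -6.  -5.  -4.  -3.  -2.  -1.   0.   1.
   2.   3.   4.   5.   6.   7.   8.   9.  10.]
w7 [3.24 3.12 2.97 2.88 2.8  2.74 2.58 2.27 2.16 1.94 2.02 1.92 2.5  2.93
 3.05 3.13 3.18 3.19 3.19 3.19 3.21 3.06 2.78]
w7 [3.3  3.28 3.26 3.16 3.03 2.87 2.65 2.52 2.35 2.31 1.95 1.37 1.68 2.17
 2.78 3.07 3.08 3.06 3.07 3.12 3.17 3.22 3.  ]
w7 [3.26 3.23 3.19 3.16 3.09 3.03 2.95 2.81 2.64 2.36 2.35 2.28 1.9  1.67
 1.77 2.07 2.72 2.96 3.01 3.03 3.04 3.13 3.23]
w7 [3.24 3.21 3.15 3.1  3.05 3.   2.93 2.83 2.73 2.73 2.6  2.7  2.52 2.13
 1.66 2.1  1.94 2.12 2.4  2.69 2.98 3.09 3.16]
w7 [3.22 3.18 3.15 3.08 3.02 2.95 2.9  2.84 2.75 2.75 2.76 2.68 2.8  2.66
 2.45 2.09 2.04 1.91 2.1  2.49 2.34 2.54 2.88]
side [1.3  1.24 1.24 1.31 1.42 1.52 1.58 1.57 1.51 1.4  1.3  1.26 1.24 1.26
 1.34 1.5  1.68 1.83 1.94 1.99 2.01 2.01 2.01]
side [1.55 1.43 1.33 1.25 1.19 1.21 1.29 1.37 1.43 1.44 1.4  1.3  1.2  1.15
 1.13 1.13 1.17 1.28 1.45 1.6  1.72 1.8  1.82]
```

Emit:
{"fn": "step_arm", "kwargs": {"steps": [[0.003,-0.002,0.03,0,0,0,1],[0.005,-0.007,0.075,0,0,0,1],[0.005,-0.013,0.115,0,0,0,1],[0.005,-0.018,0.15,0,0,0,1],[0.005,-0.022,0.185,0,0,0,1],[0.006,-0.024,0.205,0,0,0,1],[0.006,-0.024,0.205,0,0,0,1]]}}

```text
time_s: 11.17
position: [0.6086, -0.3302, 0.149]
tcp_rot: [[-0.999, 0.037, 0.006], [0.038, 0.989, 0.14], [-0.001, 0.14, -0.99]]
force: [-0.6, 0.5, -1.9]
opening: 0.133
grasp_force: 29.9
```

Emit:
{"fn": "step_arm", "kwargs": {"steps": [[0,-0.001,0.007,0,0,0,1],[0,-0.002,0.014,0,0,0,1],[0,-0.003,0.021,0,0,0,1],[0,-0.003,0.021,0,0,0,1]]}}

```text
time_s: 11.5
position: [0.6096, -0.3313, 0.1451]
tcp_rot: [[-0.999, 0.037, 0.01], [0.038, 0.99, 0.137], [-0.005, 0.137, -0.991]]
force: [0.3, 0.4, -2.3]
opening: 0.135
grasp_force: 29.9
```

Emit:
{"fn": "step_arm", "kwargs": {"steps": [[0,-0.001,0.007,0,0,0,1],[0,-0.002,0.014,0,0,0,1],[0,-0.002,0.014,0,0,0,1]]}}

```text
time_s: 11.75
position: [0.6101, -0.3318, 0.1424]
tcp_rot: [[-0.999, 0.037, 0.011], [0.038, 0.99, 0.136], [-0.006, 0.137, -0.991]]
force: [-1.2, 0.2, 4.9]
opening: 0.131
grasp_force: 30.0
```

Emit:
{"fn": "step_arm", "kwargs": {"steps": [[0,0,0,0,0,0,0.4],[0,0,0,0,0,0,0.4],[0,0,0,0,0,0,0.4],[0,0,0,0,0,0,0.4],[0,0,0,0,0,0,0.4],[0,0,0,0,0,0,0.4]]}}

```text
time_s: 12.25
position: [0.6096, -0.331, 0.1405]
tcp_rot: [[-0.999, 0.037, 0.009], [0.038, 0.99, 0.138], [-0.004, 0.138, -0.99]]
force: [-0.3, 0.7, -0.6]
opening: 0.296
grasp_force: 0.0
```

Emit:
{"fn": "step_arm", "kwargs": {"steps": [[0,0,-0.04,0,0,0,0.4],[0,0,-0.1,0,0,0,0.4],[0,0,-0.2,0,0,0,0.4],[0,0,-0.3,0,0,0,0.4],[0,0,-0.4,0.09,0,0,0],[0,0,-0.45,0.18,0,0,0],[0,0,-0.45,0.18,0,0,-1]]}}

```text
time_s: 12.83
position: [0.6106, -0.3497, 0.2814]
tcp_rot: [[-0.999, 0.036, 0.013], [0.036, 0.999, -0.011], [-0.013, -0.011, -1.0]]
force: [0.1, 0.7, -0.9]
opening: 0.444
grasp_force: 0.0
```

The tote made contact with the ledges and is released. Next is the cube.

Run:
```python
from h import *
go((.464,-.078,.25),121.6)
```

```text
go [0.522 0.888 0.088] [-0.004  0.022  1.252] at [ 0.6106 -0.3497  0.2814] yaw 177.9 j6 -127.0 t 12.8333
```

Emit:
{"fn": "step_arm", "kwargs": {"steps": [[0.49,0.86,0.0,0,0.022,1,-1],[0.49,0.86,0.0,0,0.022,1,-1],[0.49,0.86,0.0,0,0.022,1,-1],[0.49,0.86,0.0,0,0.022,1,-1],[0.49,0.86,0.0,0,0.022,1,-1],[0.49,0.86,0.0,0,0.022,1,-1],[0.49,0.86,0.0,0,0.022,1,-1],[0.49,0.86,0.0,0,0.022,1,-1]]}}

```text
time_s: 13.5
position: [0.4652, -0.08, 0.2716]
tcp_rot: [[-0.681, 0.732, -0.02], [0.732, 0.681, 0.011], [0.022, -0.007, -1.0]]
force: [-0.8, 0.3, -0.6]
opening: 0.975
grasp_force: 0.0
```

Run:
```python
from h import *
go((.464,-.078,.23),121.6)
```

```text
go [0.004 0.003 0.139] [-0.012 -0.027  0.252] at [ 0.4652 -0.08    0.2716] yaw 132.9 j6 -66.0 t 13.5
```

Emit:
{"fn": "step_arm", "kwargs": {"steps": [[0.004,0.003,0.139,-0.012,-0.027,0.252,-1],[0.004,0.003,0.139,-0.012,-0.027,0.252,-1],[0.004,0.003,0.139,-0.012,-0.027,0.252,-1],[0.004,0.003,0.139,-0.012,-0.027,0.252,-1]]}}

```text
time_s: 13.83
position: [0.4707, -0.0849, 0.2309]
tcp_rot: [[-0.524, 0.852, 0.008], [0.852, 0.524, -0.007], [-0.01, 0.003, -1.0]]
force: [0.0, -0.7, 0.5]
opening: 0.995
grasp_force: 0.0
```

Run:
```python
from fit import *
w=cam("wrist");dump(w,"w8.pkl");t=cam("top");dump(t,"top5.pkl");sd=cam("side");dump(sd,"side5.pkl")
p=proj(w,(.4218,-.0095,.05));print("pred",p)
G=cv2.cvtColor(w["image"],cv2.COLOR_RGB2GRAY)
x,y=p.astype(int);print(G[y-60:y+60:10,x-60:x+61:10])
# scan cube model: top face square
D=dist(w);sq=np.array([(-25,-25),(25,-25),(25,25),(-25,25),(-25,-25)])/1000
E=np.vstack([np.c_[np.linspace(sq[i],sq[i+1],40),np.full(40,.05)] for i in range(4)])
f=lambda q:cost(w,D,E,np.array([q[0],q[1],0,q[2],0,0]))
best=min((f((a,b,c)),a,b,c) for a in np.arange(.405,.44,.003) for b in np.arange(-.025,.01,.003) for c in range(20,45,4))
r=minimize(f,best[1:],method="Nelder-Mead",options=dict(initial_simplex=np.array(best[1:])+np.vstack([np.zeros(3),np.diag([.002,.002,2])])));print(best,r.x,r.fun)
u=projn(w,E+[0,0,0]) 
# both totes as seen by top and side
for n,c in(("top",t),("side",sd)):
    D=dist(c)
    for nm,z,yaw in(("upper",.064,178),("upper",.036,178),("lower",.004,-2)):
        El=edges(()) if n=="top" else edges((-1,) if yaw>0 else (1,))
        b=min((round(float(cost(c,D,El,np.array([a,y,z,yaw+k,0,0]))),2),round(a,3),round(y,3),k) for a in np.arange(.596,.626,.002) for y in np.arange(-.28,-.24,.002) for k in(-1,0,1))
        print(n,nm,z,b)
```

```text
pred [314.69397442 103.72065515]
[[ 65  62  67  64  63  67  63  66  61  65  62  64  61]
 [ 65  63  65  67  67  65  65  64  69  67  67  63  63]
 [ 67  64  65  65  68  63  63  64  66  63  61  64  66]
 [ 68  62  67  58 195 195 196 198 203 203  65  68  65]
 [ 65  61  60  18 189 192 195 195 199 202  65  68  62]
 [ 66  66  63  36 187 189 192 194 193 196  67  63  62]
 [ 68  66  64  21 192 187 187 190 192 195  63  67  66]
 [ 68  68  63  18 200 195 189 188 189 194  65  63  59]
 [ 62  62  63  22 196 198 195 191 187 189  68  64  62]
 [ 69  68  62  37 152 169 184 197 197 190  65  66  62]
 [ 62  65  64  64  66  67  65  64  63  66  71  64  61]
 [ 69  64  65  65  68  65  64  67  66  64  67  66  63]]
(np.float32(0.68516916), np.float64(0.42300000000000004), np.float64(-0.007000000000000006), 32) [ 4.22417726e-01 -6.78792105e-03  3.03869657e+01] 0.26039132475852966
top upper 0.064 (0.7, np.float64(0.598), np.float64(-0.254), -1)
top upper 0.036 (0.73, np.float64(0.612), np.float64(-0.262), -1)
top lower 0.004 (0.74, np.float64(0.614), np.float64(-0.266), -1)
side upper 0.064 (0.97, np.float64(0.6), np.float64(-0.254), -1)
side upper 0.036 (1.1, np.float64(0.606), np.float64(-0.256), -1)
side lower 0.004 (1.52, np.float64(0.612), np.float64(-0.252), 0)
```

Run:
```python
from fit import *
t,s=load("top5.pkl"),load("side5.pkl");t2,s2=load("top2.pkl"),load("side2.pkl")
def run(nm,pairs,p0,free):
    Ds=[dist(c) for c,_ in pairs]
    def f(q):
        p=np.array(p0,float);p[free]=q;return sum(cost(c,D,E,p) for (c,E),D in zip(pairs,Ds))
    st=np.array(p0,float)[free];sc=np.array([.006,.006,.006,2,2,2])[free];best=None
    for sg in(1,-1):
        r=minimize(f,st,method="Nelder-Mead",options=dict(initial_simplex=st+sg*np.vstack([np.zeros(len(st)),np.diag(sc)]),maxiter=900))
        if best is None or r.fun<best.fun:best=r
    print(nm,round(best.fun,2),best.x.round(4))
for b in(0,):
    run("lower top2",[(t2,edges(()))],[.6087,-.26,.004,-2,0,0],[0,1,3])
    run("upper top5 z.064",[(t,edges(()))],[.6,-.256,.064,177.5,0,0],[0,1,3])
    run("upper side z.064",[(s,edges((-1,)))],[.6,-.256,.064,177.5,0,0],[0,1,3])
    run("upper both z free",[(t,edges(())),(s,edges((-1,)))],[.6,-.256,.064,177.5,0,0],[0,1,2,3])
    run("upper both all",[(t,edges(())),(s,edges((-1,)))],[.6,-.256,.064,177.5,0,0],[0,1,2,3,4,5])
```

```text
lower top2 0.69 [ 0.6065 -0.2593 -4.1904]
upper top5 z.064 0.66 [  0.6073  -0.255  176.8479]
upper side z.064 0.96 [  0.6006  -0.2538 176.9913]
upper both z free 1.68 [ 5.993000e-01 -2.537000e-01  6.410000e-02  1.760463e+02]
upper both all 1.62 [ 5.993000e-01 -2.578000e-01  6.690000e-02  1.768827e+02  3.118500e+00
  1.420000e-02]
```

The cube is at (0.4224, -0.0068) with its faces at 30.4°. The stack height fits 0.064, so the upper tote is standing on the ledges and not nested. I'll pick up the cube.

Run:
```python
from h import *
go((.4224,-.0068,.11),120.4);go((.4224,-.0068,.047),120.4)
```

```text
go [ 0.314 -0.005  0.402] [0.007 0.016 0.025] at [ 0.4715 -0.0854  0.2319] yaw 121.5 j6 -55.0 t 13.9833
go [ 0.317 -0.006  0.612] [0.007 0.016 0.025] at [ 0.4715 -0.0854  0.2319] yaw 121.5 j6 -55.0 t 13.9833
```

Emit:
{"fn": "step_arm", "kwargs": {"steps": [[0.314,-0.005,0.4,0.007,0.016,0.025,-1],[0.314,-0.005,0.4,0.007,0.016,0.025,-1],[0.314,-0.005,0.4,0.007,0.016,0.025,-1],[0.314,-0.005,0.4,0.007,0.016,0.025,-1],[0.315,-0.006,0.45,0.007,0.016,0.025,-1],[0.317,-0.006,0.55,0.007,0.016,0.025,-1],[0.317,-0.006,0.612,0.007,0.016,0.025,-1],[0.317,-0.006,0.612,0.007,0.016,0.025,-1]]}}

```text
time_s: 14.65
position: [0.4209, -0.006, 0.0443]
tcp_rot: [[-0.506, 0.863, -0.005], [0.863, 0.506, 0.001], [0.004, -0.004, -1.0]]
force: [-0.3, 0.2, -0.1]
opening: 1.004
grasp_force: 0.0
```

Emit:
{"fn": "step_arm", "kwargs": {"steps": [[0,0,0,0,0,0,0.4],[0,0,0,0,0,0,0.6],[0,0,0,0,0,0,1],[0,0,0,0,0,0,1],[0,0,0,0,0,0,1],[0,0,0,0,0,0,1],[0,0,0,0,0,0,1],[0,0,0,0,0,0,1]]}}

```text
time_s: 15.32
position: [0.4215, -0.006, 0.0472]
tcp_rot: [[-0.505, 0.863, -0.001], [0.863, 0.505, -0.0], [0.0, -0.001, -1.0]]
force: [-0.8, -0.2, 6.1]
opening: 0.57
grasp_force: 30.0
```

Emit:
{"fn": "step_arm", "kwargs": {"steps": [[0,0,0,0,0,0,1],[0,0,-0.04,0,0,0,1],[0,0,-0.12,0,0,0,1],[0,0,-0.23,0,0,0,1],[0,0,-0.35,0,0,0.05,1],[0,0,-0.47,0,0,0.15,1],[0,0,-0.58,0,0,0.25,1],[0,0,-0.65,0,0,0.35,1]]}}

```text
time_s: 15.98
position: [0.4217, -0.0059, 0.2444]
tcp_rot: [[-0.249, 0.969, 0.001], [0.969, 0.249, -0.001], [-0.001, 0.001, -1.0]]
force: [0.4, 0.6, -3.9]
opening: 0.575
grasp_force: 30.0
```

Run:
```python
from h import *
go((.613,-.32,.265),88)
s=read_state();print(s["opening"],s["grasp_force"],s["force"])
```

```text
go [-1.173  0.357 -0.067] [0.002 0.001 0.364] at [ 0.4217 -0.0059  0.2444] yaw 104.4 j6 -30.0 t 15.9833
0.5746887093209999 29.989034752361476 [ 0.43466404  0.63621593 -3.87364756]
```

Emit:
{"fn": "step_arm", "kwargs": {"steps": [[-0.06,0.02,-0.01,0,0,0.03,1],[-0.16,0.05,-0.03,0,0,0.08,1],[-0.28,0.085,-0.05,0,0,0.13,1],[-0.41,0.125,-0.067,0,0,0.18,1],[-0.54,0.165,-0.067,0,0,0.23,1],[-0.67,0.205,-0.067,0,0,0.28,1],[-0.8,0.245,-0.067,0,0,0.33,1],[-0.92,0.28,-0.067,0,0,0.364,1]]}}

```text
time_s: 16.65
position: [0.5726, -0.2535, 0.2602]
tcp_rot: [[0.033, 0.999, -0.004], [0.999, -0.033, 0.001], [0.001, -0.004, -1.0]]
force: [0.9, 0.5, -2.4]
opening: 0.573
grasp_force: 30.0
```

Run:
```python
from h import *
go((.613,-.345,.265),88)
```

```text
go [-0.3    0.145 -0.017] [-0.005 -0.002  0.002] at [ 0.5726 -0.2535  0.2602] yaw 88.1 j6 -32.0 t 16.65
```

Emit:
{"fn": "step_arm", "kwargs": {"steps": [[-0.1,0.05,0,0,0,0,1],[-0.2,0.1,0,0,0,0,1],[-0.3,0.145,-0.017,-0.005,0,0,1],[-0.3,0.145,-0.017,-0.005,0,0,1],[-0.3,0.145,-0.017,-0.005,0,0,1]]}}

```text
time_s: 17.07
position: [0.6126, -0.3447, 0.2645]
tcp_rot: [[0.033, 0.999, 0.0], [0.999, -0.033, 0.002], [0.002, 0.0, -1.0]]
force: [-0.9, 0.5, -3.0]
opening: 0.576
grasp_force: 30.0
```

Run:
```python
from fit import *
w=cam("wrist");dump(w,"w9.pkl");s=read_state();print(s["position"])
D=dist(w);E=edges(())
print(projn(w,np.array([[.09,.067,.085],[-.09,.067,.085],[.09,-.067,.085],[-.09,-.067,.085]])*[-1,-1,1]+[.613,-.2615,.064]).round(0).tolist())
for z in(.064,.034):
    r=[(cost(w,D,E,np.array([a,b,z,178+k,0,0])),a,b,k) for a in np.arange(.59,.632,.002) for b in np.arange(-.28,-.24,.002) for k in(-3,-1.5,0,1.5)]
    r.sort();
    for q in r[:2]:
        m=minimize(lambda v:cost(w,D,E,np.array([v[0],v[1],z,178+v[2],0,0])),q[1:],method="Nelder-Mead",options=dict(initial_simplex=np.array(q[1:])+np.vstack([np.zeros(3),np.diag([.002,.002,1])])));print(z,round(m.fun,2),m.x.round(4))
# lower rim (outer only)
El=E[:240]
r=[(cost(w,D,El,np.array([a,b,.004,-2+k,0,0])),a,b,k) for a in np.arange(.59,.632,.002) for b in np.arange(-.28,-.24,.002) for k in(-2,-1,0,1)];r.sort();print("lower",r[:2])
```

```text
[ 0.61204433 -0.34289899  0.26447974]
[[185.0, 224.0], [450.0, 215.0], [159.0, 9.0], [461.0, -3.0]]
0.064 1.03 [ 0.6127 -0.2622 -0.0921]
0.064 1.33 [ 0.6123 -0.2705 -0.202 ]
0.034 1.7 [ 0.6136 -0.264  -0.1395]
0.034 1.6 [ 0.6109 -0.2639 -0.1278]
lower [(np.float32(1.3502117), np.float64(0.59), np.float64(-0.28), 0), (np.float32(1.5199434), np.float64(0.59), np.float64(-0.28), 1)]
```

The wrist fit puts the upper tote at (0.6127, -0.2622, 0.064) with yaw 178°, which is level and centred. I'll place the cube.

Run:
```python
from h import *
go((.6127,-.262,.264),88);go((.6127,-.262,.13),88)
```

```text
go [ 0.27  -0.006  0.002] [-0.001 -0.004  0.004] at [ 0.612  -0.3429  0.2645] yaw 88.2 j6 -37.0 t 17.1167
go [ 0.268 -0.006  0.449] [-0.001 -0.004  0.004] at [ 0.612  -0.3429  0.2645] yaw 88.2 j6 -37.0 t 17.1167
```

Emit:
{"fn": "step_arm", "kwargs": {"steps": [[0.08,0,0,0,0,0,1],[0.18,-0.004,0,0,0,0,1],[0.27,-0.006,0.05,0,0,0,1],[0.269,-0.006,0.15,0,0,0,1],[0.268,-0.006,0.25,0,0,0,1],[0.268,-0.006,0.34,0,0,0,1],[0.268,-0.006,0.41,0,0,0,1],[0.268,-0.006,0.449,0,0,0,1]]}}

```text
time_s: 17.78
position: [0.6114, -0.2595, 0.1283]
tcp_rot: [[0.029, 1.0, -0.004], [1.0, -0.029, 0.005], [0.004, -0.005, -1.0]]
force: [-0.4, 0.6, -3.1]
opening: 0.574
grasp_force: 30.0
```

Emit:
{"fn": "step_arm", "kwargs": {"steps": [[0,0,0.01,0,0,0,1],[0,0,0.02,0,0,0,1],[0,0,0.03,0,0,0,1],[0,0,0.037,0,0,0,1],[0,0,0.037,0,0,0,1]]}}

```text
time_s: 18.2
position: [0.6145, -0.263, 0.1215]
tcp_rot: [[0.031, 1.0, 0.004], [1.0, -0.031, -0.001], [-0.001, 0.004, -1.0]]
force: [-0.3, 0.0, -2.2]
opening: 0.573
grasp_force: 30.0
```

Emit:
{"fn": "step_arm", "kwargs": {"steps": [[0,0,0.007,0,0,0,1],[0,0,0.014,0,0,0,1],[0,0,0.02,0,0,0,1],[0,0,0.02,0,0,0,1]]}}

```text
time_s: 18.53
position: [0.614, -0.2627, 0.1143]
tcp_rot: [[0.031, 1.0, 0.002], [1.0, -0.031, 0.0], [0.0, 0.002, -1.0]]
force: [0.3, 0.4, -2.6]
opening: 0.573
grasp_force: 30.0
```

Emit:
{"fn": "step_arm", "kwargs": {"steps": [[0,0,0.005,0,0,0,1],[0,0,0.009,0,0,0,1],[0,0,0.009,0,0,0,1]]}}

```text
time_s: 18.78
position: [0.6141, -0.2628, 0.1142]
tcp_rot: [[0.031, 1.0, 0.002], [1.0, -0.031, -0.0], [-0.0, 0.002, -1.0]]
force: [-2.8, 0.8, 8.8]
opening: 0.572
grasp_force: 30.0
```

Contact reached, so I'll release the cube and rise.

Emit:
{"fn": "step_arm", "kwargs": {"steps": [[0,0,0,0,0,0,-0.5],[0,0,0,0,0,0,-0.5],[0,0,0,0,0,0,-0.5],[0,0,0,0,0,0,-0.5],[0,0,0,0,0,0,-0.5]]}}

```text
time_s: 19.2
position: [0.6142, -0.2628, 0.1117]
tcp_rot: [[0.031, 1.0, 0.002], [1.0, -0.031, 0.0], [0.0, 0.002, -1.0]]
force: [0.2, 0.5, 0.5]
opening: 0.743
grasp_force: 0.0
```

Emit:
{"fn": "step_arm", "kwargs": {"steps": [[0,0,-0.04,0,0,0,-0.5],[0,0,-0.1,0,0,0,-0.5],[0,0,-0.2,0,0,0,-0.5],[0,0,-0.32,0,0,0,-0.5],[-0.05,0,-0.44,0,0,0,-0.5],[-0.2,0,-0.5,0,0,0,-0.5],[-0.3,0,-0.5,0,0,0,-0.5],[-0.3,0,-0.5,0,0,0,-0.5]]}}

```text
time_s: 19.87
position: [0.6115, -0.3608, 0.2658]
tcp_rot: [[0.036, 0.999, 0.008], [0.999, -0.036, -0.01], [-0.009, 0.009, -1.0]]
force: [0.2, 0.1, -0.5]
opening: 0.747
grasp_force: 0.0
```

Run:
```python
from fit import *
w=cam("wrist");dump(w,"w10.pkl");save(w,"w10.png");s=read_state();print(s["position"],s["force"],s["opening"])
D=dist(w);E=edges(())
m=min((minimize(lambda v:cost(w,D,E,np.array([v[0],v[1],v[2],178+v[3],v[4],v[5]])),[.613+a,-.262+b,.064,0,0,0],method="Nelder-Mead",options=dict(initial_simplex=np.array([.613+a,-.262+b,.064,0,0,0])+np.vstack([np.zeros(6),np.diag([.003,.003,.003,1,1,1])]),maxiter=1500)) for a in(-.005,0,.005) for b in(-.005,0,.005)),key=lambda r:r.fun)
print("upper",round(m.fun,2),m.x.round(4))
sq=np.array([(-25,-25),(25,-25),(25,25),(-25,25),(-25,-25)])/1000
C=np.vstack([np.c_[np.linspace(sq[i],sq[i+1],40),np.full(40,.05)] for i in range(4)])
f=lambda q:cost(w,D,C,np.array([q[0],q[1],.067,q[2],0,0]))
b=min((f((a,y,k)),a,y,k) for a in np.arange(.59,.64,.003) for y in np.arange(-.285,-.24,.003) for k in range(-12,13,4));print("cube",b)
```

```text
[ 0.61090589 -0.35693732  0.26395738] [-0.44871918  0.12527473  0.08735451] 0.7487915049339015
upper 1.83 [ 0.6129 -0.2618  0.064  -0.086   0.1925  0.2363]
cube (np.float32(1.148941), np.float64(0.614), np.float64(-0.26399999999999996), -4)
```

Emit:
{"fn": "step_arm", "kwargs": {"steps": [[0,0,0,0,0,0,-0.5],[0,0,0,0,0,0,-0.5],[0,0,0,0,0,0,-0.5],[0,0,0,0,0,0,-0.5]]}}

```text
time_s: 20.25
position: [0.6111, -0.3512, 0.2615]
tcp_rot: [[0.029, 1.0, 0.001], [1.0, -0.029, 0.001], [0.001, 0.001, -1.0]]
force: [-0.4, 0.7, 0.2]
opening: 0.75
grasp_force: 0.0
```

```bash
python3 -c "
from rig import *
print(hand_in())"
```

```text
the job is handed in; nothing more can be done
None
```

The job is handed in at 20 s with no verdict shown: the full tote's card end already faced away from the bar, so I only squared it (about 10°) and slid it home; my last camera fit has the empty tote on the ledges facing the opposite way, with the concrete cube in it.

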